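# Cover the sample chamber and set its bleed valve two turns open

### The arm

A 6-joint arm with a two-finger parallel gripper is mounted at the origin on a cart in front of the work surface, level with it; the furniture and walls round the work are solid. World frame = base frame: x ahead of the robot, y to its left, z up, the work surface at z = 0. Lengths are in m, angles in rad, forces in N, time in s.
With the tool pointing down it reaches from about 0.275 to 0.975 m from the base axis. Payload 8.4 kg.
Tool frame: the origin (TCP) lies midway between the tips of the shut fingers; the grasp point (between the pads) lies 19 mm behind it (robot.pinch_z is the distance from the TCP to the grasp point, in m); z points along the fingers, y is the direction in which the jaws open and shut (so a half turn about z gives the same grasp; the last joint's range is limited). The gripper opens to 92 mm and grips with 3 to 60 N. Pads are 20 mm wide; open, the fingers measure 128 mm over their backs; the gripper's body (75 mm by 189 mm) begins 69 mm behind the grasp point.
Start: joints at [1.284, 0.353, 1.633, -0, 1.155, -0.002], TCP at [0.176, 0.6, 0.191] pointing down, gripper open.
Joint ranges: [-2.63, 2.63], [-0.92, 2.1], [0.06, 2.66], [-1.3, 4.44], [0, 2.69], [-3.02, 3.02]. Speed limits (rad/s): [2.22, 2.22, 2.79, 3.14, 3.14, 3.14].

### API

Orientations are given as a rotation vector (axis times angle).
In Python, from workcell import robot, grab_frame, job gives the robot as it stands. The module is installed in compiled form; this text tells all that it offers.
- The arm moves only by the shell command python3 -m crank 'ROWS' [OPENING] [FORCE]. ROWS is JSON, a list of rows, each a list of 4 numbers: the shift along the world's x, y, z in mm, then the turn about the world's z in degrees. A call has 1 to 20 rows; each row shifts and turns the pose as measured when the row begins; what a row does not reach is not made up. A row lasts 1/8 s, in which the tool goes at most 62.5 mm and 10.7 degrees, less where a joint would pass 70% of its speed; a pose out of reach is approached as far as the arm can. A call is refused whole if a number of a shift passes 62.5 or a number of a turn 10.7, either way. A call with a gripper value outside its range is refused whole. OPENING is the finger opening in mm, from 0 to 91.9, set as the call begins (- or left out, the last holds). The fingers move at their own pace and stop on an object; FORCE is the grip in N (left out, the last holds). Time passes only in rows, so rows that do not move let the fingers close. It gives the time, the measured TCP pose, the force and the opening at its end, in the units of the state.
- robot.get_obs(): the state, without advancing time (a new reading comes with each control period).
- grab_frame(name): name is "side" or "top" or "wrist"; returns a dict with "frame" (480x640x3 uint8, red, green, blue), "K" (3x3 intrinsics, pixels), "camera_from_world" (4x4, takes a point from world to camera coordinates). Camera axes: x right, y down, z forward; pixel columns grow to the right and rows downward; lengths in m; the calibration is good to about 2 mm. A picture is of the moment at which its call begins. There is no depth.
- job.sign_off(): hands the job in, once; it reports no verdict.
The state is a dict: "t": time; "joints": joint angles; "qd": joint speeds; "tau": joint torques, N m; "tool_pos": TCP position; "tcp_rot": TCP orientation; "ft_force": force on the tool from outside, world axes, zero at the start; "wrist_torque": the same for the moment, N m; "finger_gap": opening from 0.0 (shut) to 1.0 (fully open).
Only numpy, scipy, OpenCV 4.12 (cv2) and the standard library are available. Lean on these libraries where they do the work, as an engineer would, in place of code of your own. Each camera call takes 0.05 s, during which the arm holds its last target.

### The job

Set the loose cover with the knob onto the open pot of the sample chamber so that it sits fully seated and level on the rim; do not drop it, and let go of it. Then take the upright crank handle of the chamber's valve, turn the handwheel clockwise (seen from above) until it is fully closed against its stop, and open it again by exactly two full turns from the stop. Finish with the handle still gripped between the fingers there (do not let go), the cover still seated, and the other things on the bench left where they are.

Things in the scene. Friction and masses are not known exactly. Their poses are not given: they have to be found in the camera images.
- chamber: Sample chamber fixed to the bench: a grey base plate, 100 x 290 x 10 mm, with an open aluminium pot near its +y end and a valve with a horizontal handwheel near its -y end, joined by a low pipe. Origin: centre of the plate's underside; its y axis runs from the valve to the pot, z up. The plate's place and yaw vary.
- rim (a point): Centre of the pot's mouth, level with its flat rim, 55 mm above the bench. The pot is 72 mm across outside, 58 mm inside, 39 mm deep. Axes as the chamber's.
- cover: Loose metal cover, about 150 g, 44 mm high, upright on the bench at the left. From below: tapered round spigot 52 mm across (47 at its foot), 6 mm high, fits inside the pot with 3 mm play all round; flange 76 mm across, 6 mm thick, rests on the rim; upright round knob 18 mm across, 12 to 44 mm above the underside, to grip. Origin: centre of the spigot's underside; z up.
- cover_seat (a point): Point on the cover's axis in the plane of the flange's underside, 6 mm above the cover's origin; it meets point rim when the cover is seated.
- wheel_axis (a point): Centre of the handwheel on its vertical axis, in the plane of the wheel's ring, 85 mm above the bench. The dark ring is 90 mm across (centre line), 10 mm thick, with three spokes.
- crank_handle: Black upright round handle on the wheel's ring, 45 mm from the wheel's axis, 18 mm across and 50 mm high, from 94 to 144 mm above the bench. It spins freely about its own axis, so the hand can go round without turning. Origin: on its axis at its lower end; z up; its x and y axes mean nothing.
- valve (a joint): Turn of the handwheel, rad: 0 = closed, at a firm stop; grows counter-clockwise seen from above (opening), 6.283 a turn; two turns open = 12.566; it can go on to 20. Starts 0.4 to 0.9 turns open. Steady drag of 3 to 5 N at the handle; stays where it is left. At 0 the handle lies toward the chamber's -x from the wheel's axis.
- marker: Bystander to leave alone: white pen with a red cap, 17 x 135 x 16 mm, lying at the right of the bench. Origin: centre of its underside.
- v_anvil: Bystander to leave alone: black V-shaped anvil, 41 x 41 x 47 mm, behind on the right. Origin: centre of its underside.
- weight_0: Bystander to leave alone: brass check weight with a small knob, 38 mm across, 28 mm high, near the front edge left of the chamber. Origin: centre of its underside.
- block_b: Bystander to leave alone: flat steel disc without knob (reference block), 62 mm across, 11 mm thick; not the cover. Origin: centre of its underside.
- loupe: Bystander to leave alone: black waisted stand loupe, 39 mm across, 32 mm high. Origin: centre of its underside.
- spot_anvil: Bystander to leave alone: steel anvil with a flange and a conical top, 39 mm across, 40 mm high. Origin: centre of its underside.

How it is judged:
By the outcome, as a careful person would: the job done as asked, in the order asked, and still so for the second after the job is handed in, while the arm keeps its last pose, push and grip.
It also fails if it takes over 72 s, if anything falls off the work surface, if the arm or the gripper's body presses on something with over 40 N, if the wrist force passes 120 N, or if a joint passes its speed limit or range.

## Working session

There is one attempt and no reset: what is moved stays moved. The work goes in short steps, Python scripts to look and compute and a shell command to move; the robot and the scene stay as the last step left them, time stands still between calls to the robot, and variables do not carry over. Pictures are saved under pics/ and viewed, and the job is handed in when it is done.

```bash
mkdir -p pics; cat > h.py <<'E'
import numpy as np, cv2
from workcell import robot, grab_frame, job
def snap(n,f):
    d=grab_frame(n); cv2.imwrite('pics/'+f,cv2.cvtColor(d['frame'],cv2.COLOR_RGB2BGR))
    np.savez('pics/'+f[:-4]+'.npz',**d); return d
def load(f): return dict(np.load('pics/'+f+'.npz'))
def ray(d,u,v,z):
    M=d['camera_from_world'];R=M[:3,:3];t=M[:3,3];c=-R.T@t
    r=R.T@np.linalg.inv(d['K'])@np.array([u,v,1.]); s=(z-c[2])/r[2]; return c+s*r
def proj(d,p):
    M=d['camera_from_world'];q=d['K']@(M[:3,:3]@np.array(p)+M[:3,3]);return q[:2]/q[2]
E
python3 - <<'E'
from h import *
for n in('side','top','wrist'):
    d=snap(n,n+'0.png'); M=d['camera_from_world']; print(n,-M[:3,:3].T@M[:3,3],M[:3,:3].round(2).tolist(),d['K'][0,0])
print(robot.get_obs(),robot.pinch_z)
E
```

```text
side [ 0.30596599 -0.95495909  0.80584507] [[0.97, -0.25, -0.0], [-0.15, -0.56, -0.81], [0.2, 0.79, -0.58]] 621.2184030716883
top [0.32374063 0.06041297 1.30676326] [[-0.02, -1.0, 0.0], [-0.98, 0.02, -0.18], [0.18, -0.0, -0.98]] 610.1386777339254
wrist [0.09667818 0.6230498  0.38334086] [[0.28, 0.96, -0.0], [0.92, -0.27, 0.29], [0.28, -0.08, -0.96]] 335.9891117602179
{'t': 0.15, 'joints': array([ 1.28357609e+00,  3.53537149e-01,  1.63392893e+00,  1.73382033e-05,
        1.15520807e+00, -2.40273917e-03]), 'qd': array([ 0.00023247, -0.0013614 , -0.00212738, -0.00064902,  0.00040716,
        0.00081482]), 'tau': array([ 1.00814399e-03, -5.94206679e+01, -3.34470642e+01,  6.97302190e-02,
        2.03089515e-02, -5.32805893e-05]), 'tool_pos': array([0.17549829, 0.59944449, 0.19012084]), 'tcp_rot': array([-4.45866069e-01, -3.10961828e+00,  1.67735541e-03]), 'ft_force': array([ 0.03052456, -0.33729543, -0.44091158]), 'wrist_torque': array([0.024078  , 0.02189126, 0.00466801]), 'finger_gap': 0.9995446204692419} 0.0187
```

View pics/side0.png

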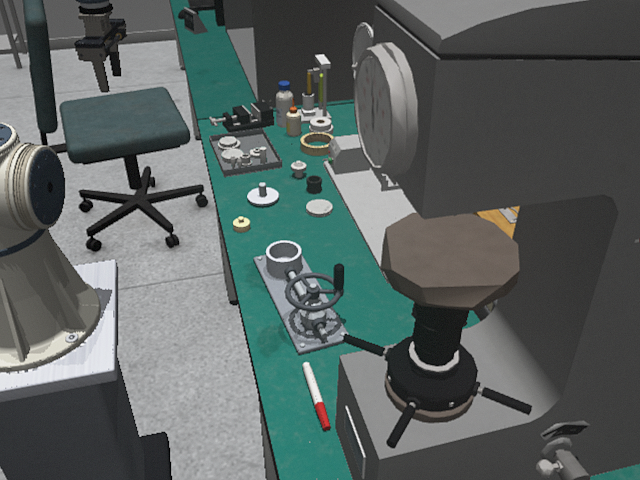

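View pics/top0.png

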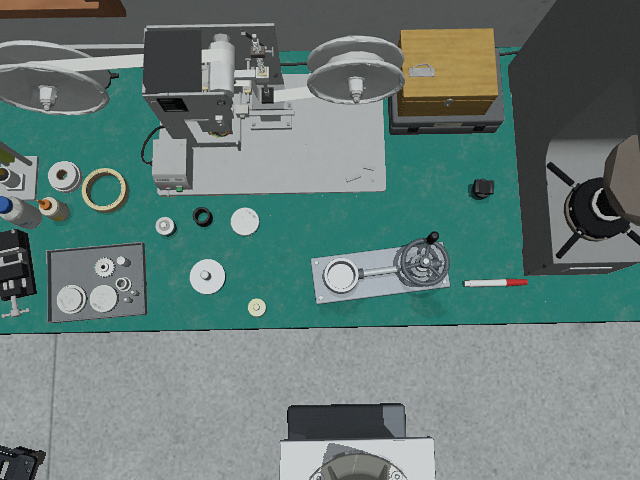

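View pics/wrist0.png

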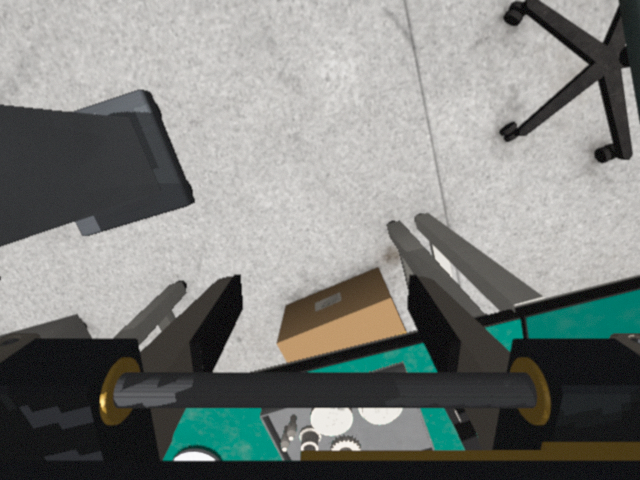

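Top view: cover at about (207,277), pot mouth (341,276), wheel (422,262), handle top (433,238), weight (257,307), disc (245,221). The arm's gripper is at lower left. Now I'll measure these with fits.

```bash
python3 - <<'E'
from h import *
d=load('top0'); s=load('side0')
im=cv2.cvtColor(d['frame'],cv2.COLOR_RGB2BGR); hsv=cv2.cvtColor(im,cv2.COLOR_BGR2HSV)
g=((hsv[...,0]>70)&(hsv[...,0]<100)&(hsv[...,1]>90)).astype(np.uint8)
n=(1-g)*255
cs,_=cv2.findContours(n[200:325,150:460],cv2.RETR_EXTERNAL,cv2.CHAIN_APPROX_NONE)
for c in cs:
    if len(c)>20:
        c=c+[150,200]; (e,ax,a)=cv2.fitEllipse(c); print(np.round(e,1),np.round(ax,1), cv2.minAreaRect(c))
for nm,dd,x0,y0,w,h,k in(('top',d,180,225,280,85,0),('side',s,210,170,150,190,0)):
    c=cv2.cvtColor(dd['frame'],cv2.COLOR_RGB2BGR)[y0:y0+h,x0:x0+w]; f=min(800//w,600//h)
    cv2.imwrite(f'pics/{nm}crop.png',cv2.resize(c,None,fx=f,fy=f,interpolation=cv2.INTER_CUBIC)); print(nm,f)
E
```

```text
[256.5 307.2] [17.5 18.2] ((256.5, 307.0), (18.0, 17.0), 90.0)
[206.9 276.3] [34.6 35.3] ((206.5, 276.5), (35.0, 35.0), 90.0)
[383.9 270.6] [ 53.7 175.4] ((380.3945007324219, 267.239990234375), (56.4820556640625, 137.9295196533203), 82.5394287109375)
[164.6 225.8] [18.  18.6] ((164.5, 226.0), (18.0, 19.0), 90.0)
[244.5 221.3] [28.  28.2] ((244.50003051757812, 221.50003051757812), (28.284271240234375, 28.284271240234375), 45.0)
[202.1 216.5] [16.8 19.9] ((201.80001831054688, 216.60000610351562), (19.677398681640625, 16.994115829467773), 63.43495178222656)
top 2
side 3
```

View pics/topcrop.png

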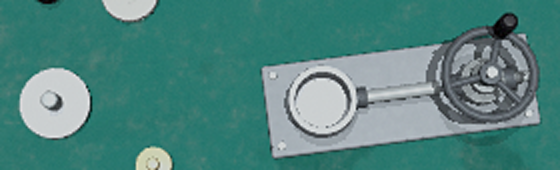

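View pics/sidecrop.png

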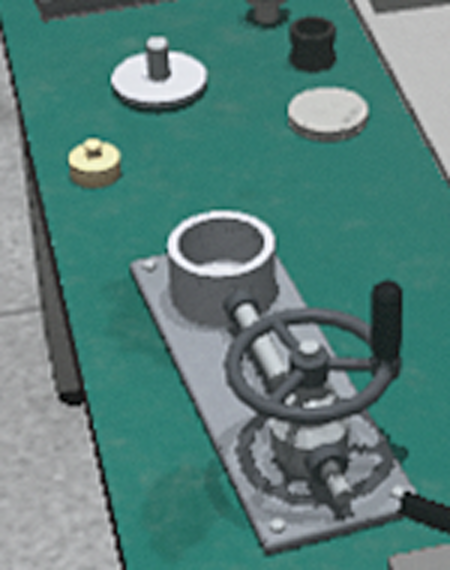

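```bash
python3 - <<'E'
from h import *
d=load('top0'); s=load('side0')
def bright(dd,x0,y0,x1,y1,th):
    g=cv2.cvtColor(dd['frame'],cv2.COLOR_RGB2GRAY)[y0:y1,x0:x1]
    m=(g>th).astype(np.uint8)
    cs,h=cv2.findContours(m,cv2.RETR_CCOMP,cv2.CHAIN_APPROX_NONE)
    for i,c in enumerate(cs):
        if len(c)>20:
            e=cv2.fitEllipse(c+[x0,y0]); print(th,h[0][i][3],np.round(e[0],1),np.round(e[1],1)); yield e[0]
print('rim top')
for th in(190,205,220):
  for e in bright(d,318,252,366,302,th): print('   ',ray(d,*e,.055).round(4))
print('rim side')
for th in(190,210):
  for e in bright(s,262,235,306,285,th): print('   ',ray(s,*e,.055).round(4))
print('cover side')
for th in(170,190,):
  for e in bright(s,240,175,285,212,th): print('   ',ray(s,*e,.012).round(4))
print('cover top',ray(d,206.9,276.3,.0115))
# knob tops
print('knob top-cam',ray(d,180+49/2,225+98/2,.044), 'side',ray(s,210+157/3,170+43/3,.044))
print('hub', ray(d,180+491/2,225+72/2,.09),ray(s,210+312/3,170+348/3,.09))
print('handle top', ray(d,180+508/2,225+19/2,.144),ray(s,210+387/3,170+288/3,.144))
print('plate corners',[ray(d,180+u/2,225+v/2,.01)[:2].round(4).tolist() for u,v in((262,67),(275,157),(539,122))])
# bystander
print('weight',ray(d,256.5,307.2,.014))
E
```

```text
rim top
190 -1 [341.  274.4] [32.6 33. ]
    [0.486  0.0236 0.055 ]
190 2 [340.8 274.8] [27.5 28.1]
    [0.4852 0.0242 0.055 ]
205 -1 [341.  274.3] [32.4 32.5]
    [0.4862 0.0237 0.055 ]
205 2 [340.9 274.5] [27.9 28.2]
    [0.4858 0.024  0.055 ]
rim side
190 -1 [283.1 250.8] [20.3 34.3]
    [0.4821 0.0209 0.055 ]
190 2 [283.  250.2] [17.5 30.8]
    [0.4824 0.0229 0.055 ]
210 -1 [283.2 250.8] [19.8 34. ]
    [0.4823 0.0209 0.055 ]
210 2 [283.2 250.3] [18.2 31. ]
    [0.4826 0.0225 0.055 ]
cover side
170 -1 [262.5 195.3] [15.4 30.4]
    [0.4894 0.3053 0.012 ]
190 -1 [262.5 195.4] [15.  30.1]
    [0.4893 0.305  0.012 ]
cover top [0.49282181 0.30898971 0.0115    ]
knob top-cam [0.49349979 0.3078292  0.044     ] side [0.49037359 0.30282169 0.044     ]
hub [ 0.50551525 -0.14631386  0.09      ] [ 0.50575152 -0.13927096  0.09      ]
handle top [ 0.54916288 -0.15613552  0.144     ] [ 0.54467386 -0.16081663  0.144     ]
plate corners [[0.5274, 0.0861], [0.4305, 0.0737], [0.4626, -0.2086]]
weight [0.42478663 0.20268263 0.014     ]
```

```bash
python3 -m crank '[[40,-37,-4,0],[40,-37,-4,0],[40,-37,-4,0],[40,-37,-4,0],[40,-37,-4,0],[40,-37,-4,0],[40,-37,-4,0],[30,-30,-4,0],[0,0,0,0]]' 91.9 20
python3 - <<'E'
from h import *
o=robot.get_obs(); print(o['t'],o['tool_pos'],o['tcp_rot'])
d=snap('wrist','w1.png')
E
```

```text
t: 1.27
tool_pos: [0.4926, 0.3005, 0.1556]
tcp_rot: [-0.442, -3.11, 0.002]
ft_force: [0.2, 0.1, -0.1]
finger_gap: 1.001
1.275 [0.49256732 0.30049802 0.15559269] [-4.41792789e-01 -3.10960802e+00  2.00964003e-03]
```

View pics/w1.png

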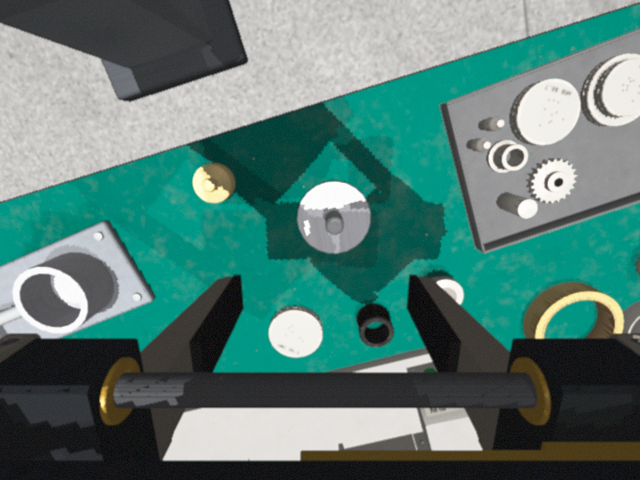

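The wrist view shows the cover at about (334,217), the pot mouth at (50,300) and the weight at (213,183).

```bash
python3 - <<'E'
from h import *
d=load('w1'); im=cv2.cvtColor(d['frame'],cv2.COLOR_RGB2BGR); hsv=cv2.cvtColor(im,cv2.COLOR_BGR2HSV)
m=((hsv[...,1]<70)).astype(np.uint8)
c,_=cv2.findContours(m[170:265,290:380],cv2.RETR_EXTERNAL,cv2.CHAIN_APPROX_NONE)
c=max(c,key=len)+[290,170]; e=cv2.fitEllipse(c);print(e,ray(d,*e[0],.0115))
gg=hsv[...,2]; m=((gg>215)&(hsv[...,1]<40)).astype(np.uint8)
c,_=cv2.findContours(m[255:345,0:100],cv2.RETR_EXTERNAL,cv2.CHAIN_APPROX_NONE)
c=max(c,key=len)+[0,255]; e=cv2.fitEllipse(c);print(e,ray(d,*e[0],.055))
print('tcp px',proj(d,[.49257,.3005,.1556]),proj(d,[.4911,.3065,.044]))
cv2.imwrite('pics/w1c.png',cv2.resize(im[150:350,0:400],None,fx=2,fy=2))
E
```

```text
((333.4649658203125, 216.89266967773438), (72.19082641601562, 73.28514099121094), 83.98106384277344) [0.49106425 0.31063181 0.0115    ]
((43.446380615234375, 301.6531982421875), (71.11369323730469, 84.62271118164062), 100.03312683105469) [0.4839251  0.01965933 0.055     ]
tcp px [323.99947997 275.85885924] [330.06366607 225.94530708]
```

View pics/w1c.png

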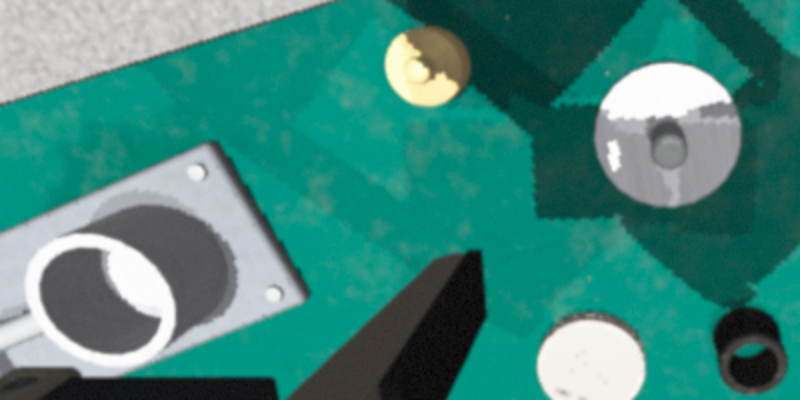

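```bash
python3 -m crank '[[-1,5,-25,0],[0,4,-25,0],[0,0,-25,0],[0,0,-25,0],[0,0,-18,0],[0,0,-10,0],[0,0,-5,0],[0,0,0,0]]' 
python3 - <<'E'
from h import *
o=robot.get_obs(); print(o['t'],o['tool_pos'],o['ft_force'])
d=snap('wrist','w2.png')
E
```

```text
t: 2.33
tool_pos: [0.486, 0.3177, 0.0205]
tcp_rot: [-0.432, -3.111, -0.003]
ft_force: [0.4, 0.2, -0.5]
finger_gap: 1.002
2.325 [0.48599059 0.31774889 0.02052429] [ 0.41490305  0.15426852 -0.46143175]
```

View pics/w2.png

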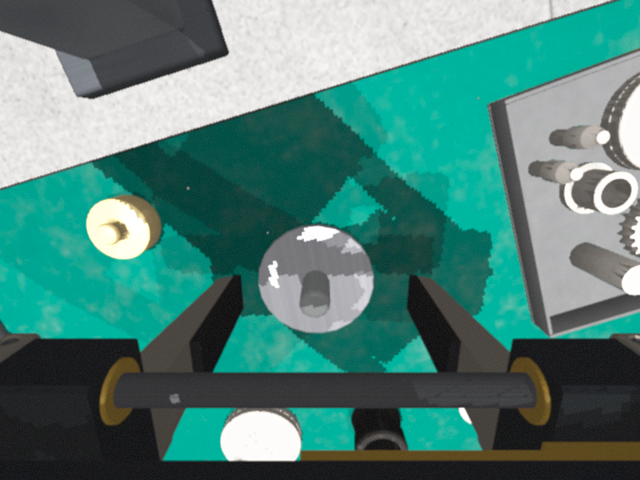

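The knob top is at about (314,302), between the fingers and slightly off centre.

```bash
python3 - <<'E'
from h import *
d=load('w2');print(ray(d,314,302,.044),ray(d,316,279,.0115)); print(proj(d,[.486,.3177,.0205]))
E
```

```text
[0.49007459 0.31077297 0.044     ] [0.49039238 0.31109163 0.0115    ]
[323.91395745 275.86366728]
```

```bash
python3 -m crank '[[2,-3.5,-2,0],[2,-3.5,-2,0],[0,0,0,0],[0,0,0,0]]'; python3 -m crank '[[0,0,0,0],[0,0,0,0],[0,0,0,0],[0,0,0,0],[0,0,0,0],[0,0,0,0]]' 0 35
```

```text
t: 2.88
tool_pos: [0.4917, 0.3105, 0.018]
tcp_rot: [0.433, 3.11, 0.006]
ft_force: [0.9, -0.1, 0.3]
finger_gap: 0.999
t: 3.62
tool_pos: [0.4917, 0.3107, 0.0181]
tcp_rot: [0.433, 3.11, 0.007]
ft_force: [-1.0, 0.7, 0.7]
finger_gap: 0.37
```

```bash
python3 -m crank '[[0,0,0,0],[0,0,0,0],[0,0,0,0],[0,0,0,0],[0,0,0,0],[0,0,0,0]]'; python3 -m crank '[[0,0,5,0],[0,0,8,0],[0,0,15,0],[0,0,25,0],[0,0,30,0],[0,0,20,0],[0,0,10,0],[0,0,0,0]]'
```

```text
t: 4.38
tool_pos: [0.4934, 0.3118, 0.0212]
tcp_rot: [0.432, 3.107, 0.011]
ft_force: [-0.1, -0.3, 0.1]
finger_gap: 0.004
t: 5.38
tool_pos: [0.4936, 0.312, 0.1424]
tcp_rot: [0.432, 3.105, 0.013]
ft_force: [-0.0, 1.1, 0.7]
finger_gap: 0.006
```

The finger gap reads about 0, so the fingers missed or slipped off. I'll look.

```bash
python3 - <<'E'
from h import *
d=snap('wrist','w3.png'); s=snap('side','s3.png')
c=cv2.cvtColor(s['frame'],cv2.COLOR_RGB2BGR)[60:300,180:480]
cv2.imwrite('pics/s3c.png',cv2.resize(c,None,fx=2.5,fy=2.5))
E
```

```text
(no output)
```

View pics/w3.png

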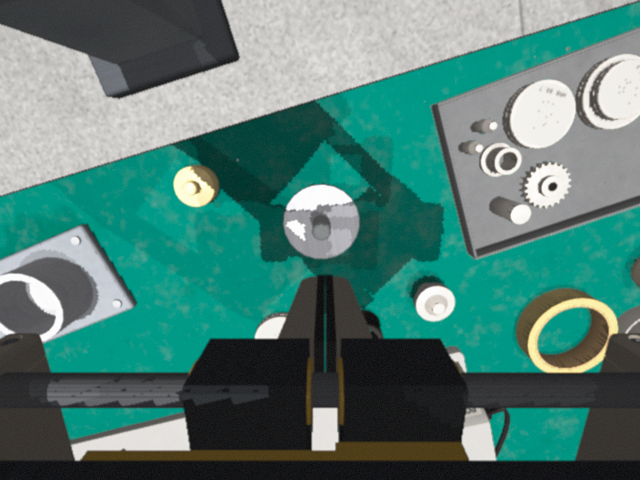

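View pics/s3c.png

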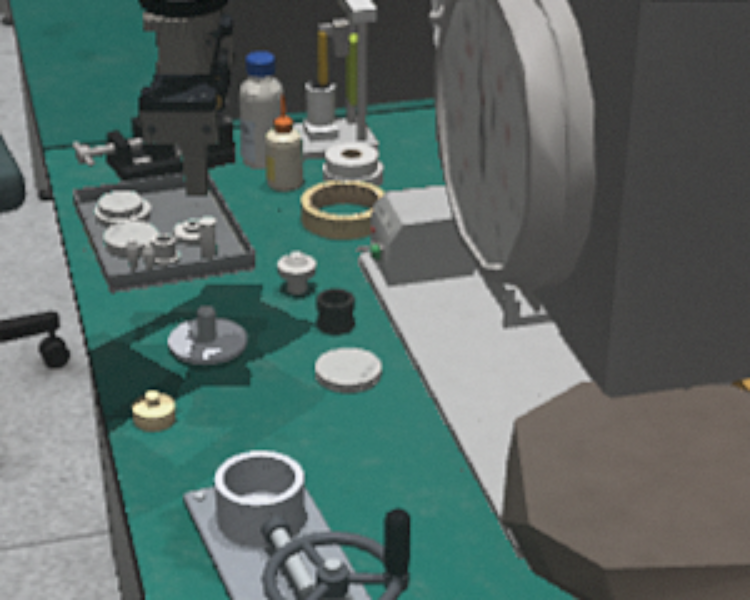

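```bash
python3 - <<'E'
from h import *
d=load('w3'); im=cv2.cvtColor(d['frame'],cv2.COLOR_RGB2BGR); hsv=cv2.cvtColor(im,cv2.COLOR_BGR2HSV)
m=((hsv[...,1]<70)).astype(np.uint8)
c,_=cv2.findContours(m[175:270,275:370],cv2.RETR_EXTERNAL,cv2.CHAIN_APPROX_NONE)
c=max(c,key=len)+[275,175]; e=cv2.fitEllipse(c);print(e,ray(d,*e[0],.0115))
o=robot.get_obs();p=o['tool_pos'];print(p,proj(d,p),proj(d,p+[0,0,.019]))
s=load('s3');g=cv2.cvtColor(s['frame'],cv2.COLOR_RGB2HSV)
m=((g[...,1]<70)).astype(np.uint8)
c,_=cv2.findContours(m[180:207,240:285],cv2.RETR_EXTERNAL,cv2.CHAIN_APPROX_NONE)
c=max(c,key=len)+[240,180]; e=cv2.fitEllipse(c);print(e,ray(s,*e[0],.0115))
from scipy.spatial.transform import Rotation as R
print(R.from_rotvec(o['tcp_rot']).as_matrix().round(3))
cv2.imwrite('pics/w3c.png',cv2.resize(im[170:330,240:440],None,fx=3,fy=3))
cv2.imwrite('pics/s3d.png',cv2.resize(s['frame'][170:215,230:300,::-1],None,fx=8,fy=8,interpolation=2))
E
```

```text
((320.99658203125, 221.20787048339844), (74.28404235839844, 76.15763092041016), 95.63751220703125) [0.49094744 0.31067223 0.0115    ]
[0.49292794 0.31159988 0.14121302] [323.10147663 274.32771212] [323.26920636 287.46827946]
((262.6292419433594, 194.94012451171875), (21.757308959960938, 30.2006778717041), 87.28922271728516) [0.49014314 0.30767239 0.0115    ]
[[-0.962  0.273  0.006]
 [ 0.273  0.962  0.006]
 [-0.004  0.008 -1.   ]]
```

View pics/w3c.png

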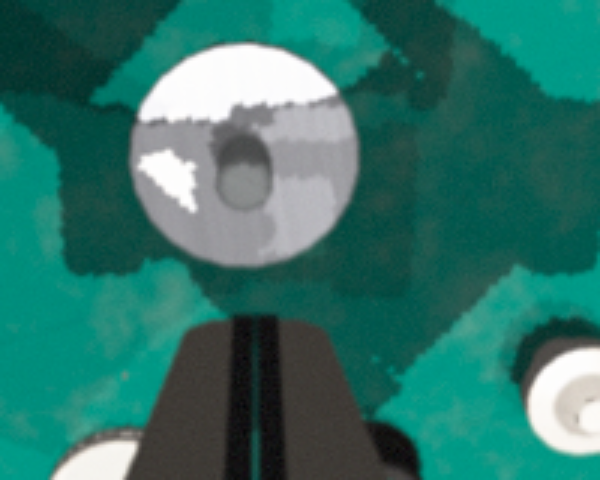

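View pics/s3d.png

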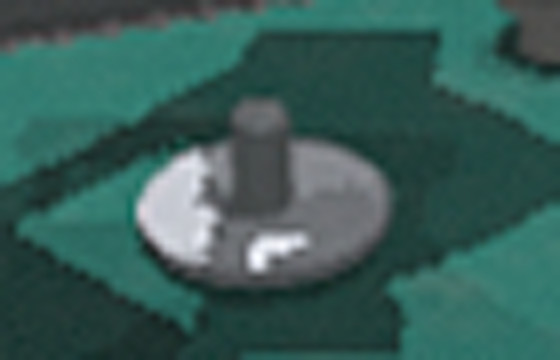

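The cover is upright and hardly moved, at (0.491,0.310). I'll retry lower, closing in stages and watching.

```bash
python3 -m crank '[[0,0,0,0],[0,0,0,0],[0,0,0,0],[0,0,0,0],[0,0,0,0],[0,0,0,0],[-1,0,-10,0],[0,0,-25,0],[0,0,-25,0],[0,0,-20,0],[0,0,-15,0],[0,0,-5,0],[0,0,0,0],[0,0,0,0]]' 60 35
```

```text
t: 7.22
tool_pos: [0.4904, 0.3108, 0.0341]
tcp_rot: [0.433, 3.109, 0.008]
ft_force: [0.7, -0.5, -0.8]
finger_gap: 0.654
```

```bash
python3 -m crank '[[0,0,-10,0],[0,0,-9,0],[0,0,-2,0],[0,0,0,0],[0,0,0,0]]' 35 35
python3 - <<'E'
from h import *
d=snap('wrist','w4.png'); s=snap('side','s4.png')
cv2.imwrite('pics/s4c.png',cv2.resize(s['frame'][120:220,200:330,::-1],None,fx=6,fy=6,interpolation=2))
E
```

```text
t: 7.85
tool_pos: [0.491, 0.3112, 0.0126]
tcp_rot: [0.433, 3.108, 0.01]
ft_force: [-0.4, -1.2, -0.2]
finger_gap: 0.382
```

View pics/w4.png

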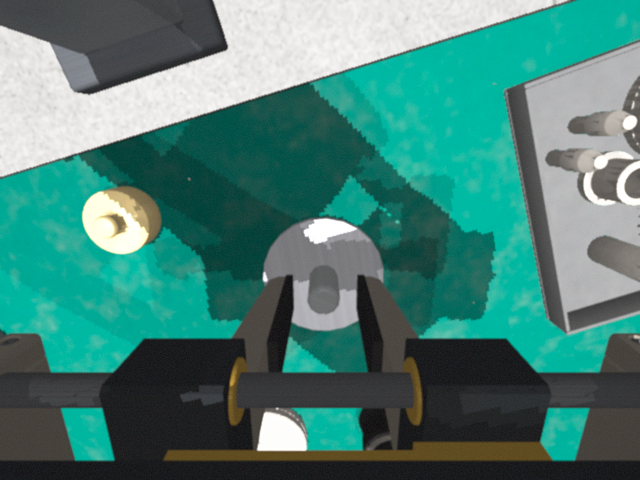

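View pics/s4c.png

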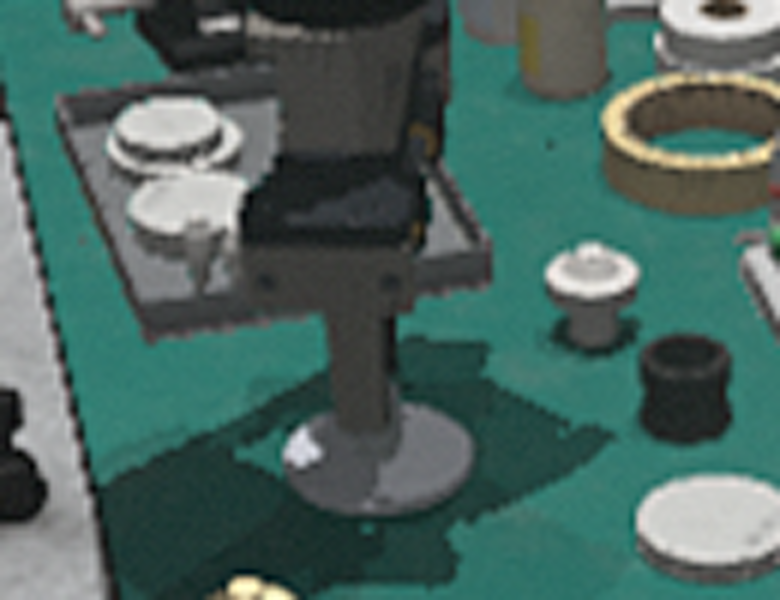

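Now the knob, at about (323,295), lies centred between the fingers. I'll close in short steps.

```bash
python3 -m crank '[[0,0,2,0],[0,0,0,0],[0,0,0,0],[0,0,0,0]]' 10 35;  python3 -m crank '[[0,0,0,0],[0,0,0,0]]'
python3 - <<'E'
from h import *
d=snap('wrist','w5.png'); s=snap('side','s5.png'); o=robot.get_obs(); print(o['tool_pos'],o['ft_force'],o['wrist_torque'],o['finger_gap'])
cv2.imwrite('pics/s5c.png',cv2.resize(s['frame'][120:220,200:330,::-1],None,fx=6,fy=6,interpolation=2))
E
```

```text
t: 8.45
tool_pos: [0.4911, 0.3111, 0.0152]
tcp_rot: [0.432, 3.107, 0.01]
ft_force: [0.4, -1.0, -0.6]
finger_gap: 0.166
t: 8.7
tool_pos: [0.4911, 0.3111, 0.0152]
tcp_rot: [0.432, 3.107, 0.01]
ft_force: [0.7, -1.1, 0.8]
finger_gap: 0.165
[0.49110132 0.31108439 0.0151808 ] [ 0.65554816 -0.68024559 -0.61494029] [-0.067882   -0.04701958  0.02431745] 0.16871082803089207
```

View pics/w5.png

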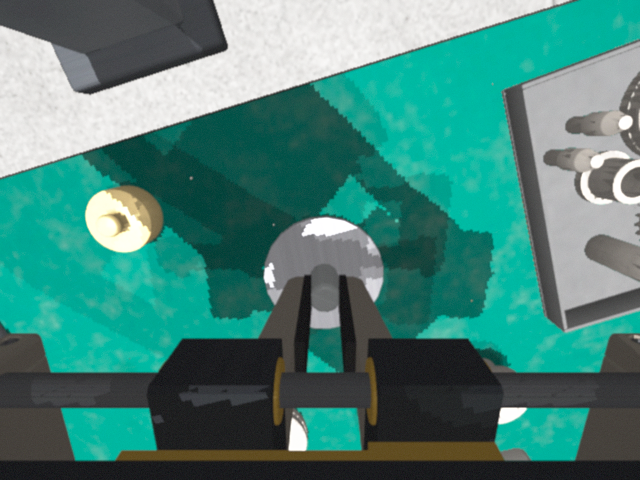

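View pics/s5c.png

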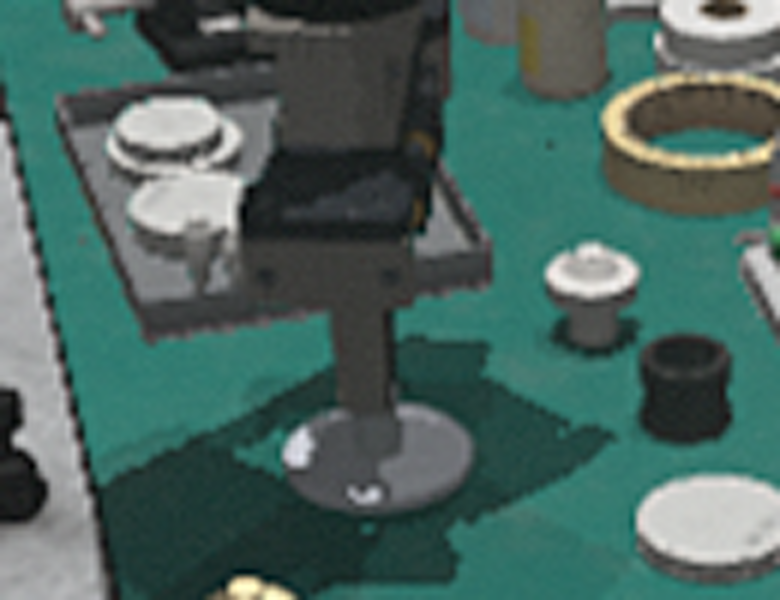

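```bash
python3 - <<'E'
from h import *
s=load('s5');d=load('w5')
for z in(.0152,.03,.045):
  p=[.491-.273*.02,.311-.96*.02,z]; q=proj(s,p); print(z,(q-[200,120])*6, proj(d,[.491-.273*.01,.311-.96*.01,z]),proj(d,[.491+.273*.01,.311+.96*.01,z]))
M=d['camera_from_world'];print(-M[:3,:3].T@M[:3,3])
E
```

```text
0.0152 [370.96120995 463.87124454] [307.74668193 275.80183089] [339.87426441 275.73623309]
0.03 [368.86071016 432.09817121] [306.69381621 285.94688237] [341.15862236 285.86925173]
0.045 [366.70662449 399.51453457] [305.45790144 297.85573155] [342.66611698 297.76272045]
[0.41108782 0.33280481 0.20818868]
```

Side view: the fingertips end near crop (365,412), about z 0.035. That is roughly 20 mm above the reported TCP, so the grip is only on the knob's top. I'll open and go lower, watching force.

```bash
python3 -m crank '[[0,0,0,0],[0,0,0,0],[0,0,0,0],[0,0,-4,0],[0,0,-3,0],[0,0,0,0]]' 35 35;  
python3 - <<'E'
from h import *
d=snap('wrist','w6.png'); s=snap('side','s6.png'); o=robot.get_obs(); print(o['tool_pos'],o['ft_force'],o['wrist_torque'],o['finger_gap'])
cv2.imwrite('pics/s6c.png',cv2.resize(s['frame'][120:220,200:330,::-1],None,fx=6,fy=6,interpolation=2))
E
```

```text
t: 9.55
tool_pos: [0.4912, 0.3114, 0.0076]
tcp_rot: [0.432, 3.107, 0.01]
ft_force: [-0.0, 0.8, -0.5]
finger_gap: 0.384
[0.49132697 0.31141558 0.0078946 ] [0.08629906 0.39233554 0.21495051] [-0.00909472  0.03741762 -0.0024397 ] 0.38577715772715776
```

View pics/s6c.png

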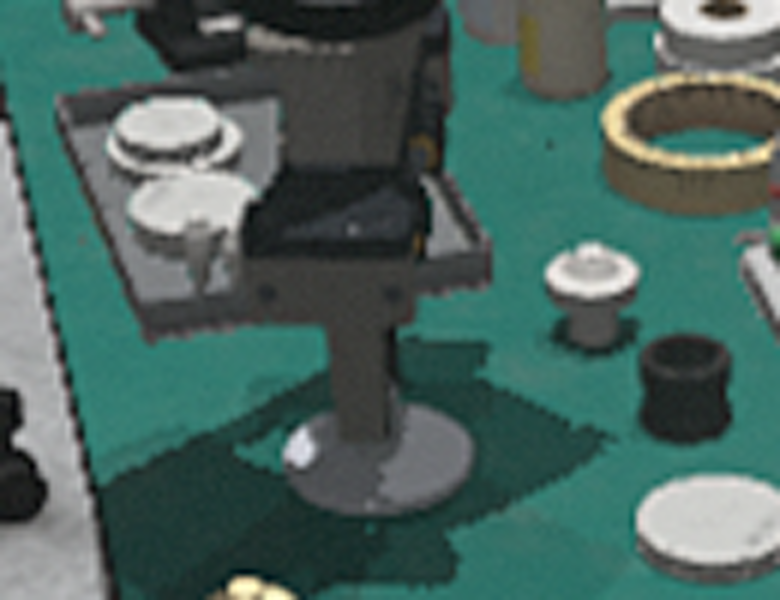

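View pics/w6.png

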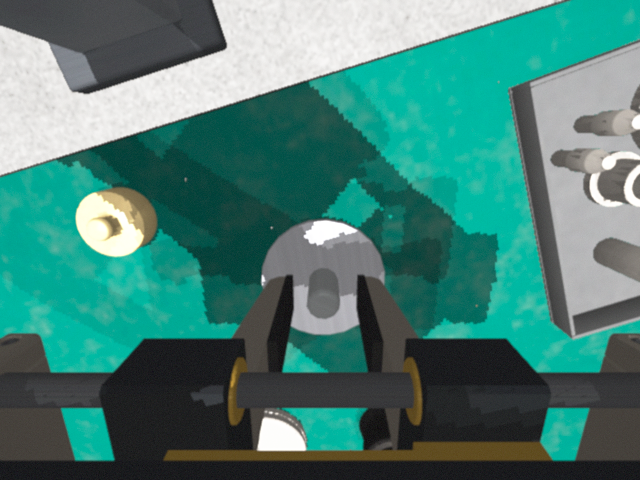

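```bash
python3 -m crank '[[0,0,-3,0],[0,0,-3,0],[0,0,0,0]]' ;  
python3 - <<'E'
from h import *
s=snap('side','s7.png'); o=robot.get_obs(); print(o['tool_pos'],o['ft_force'],o['finger_gap'])
cv2.imwrite('pics/s7c.png',cv2.resize(s['frame'][120:220,200:330,::-1],None,fx=6,fy=6,interpolation=2))
for off in(.018,.027,.036):
 for z in (.01,.02,.03):
  p=[.491-.273*off,.311-.96*off,z]; q=proj(s,p); print(off,z,(q-[200,120])*6)
E
```

```text
t: 10.02
tool_pos: [0.4914, 0.3115, 0.0016]
tcp_rot: [0.432, 3.107, 0.011]
ft_force: [-0.3, 0.3, 0.5]
finger_gap: 0.383
[0.4914514  0.31150455 0.00163798] [-0.45068558  0.76713428 -0.07136167] 0.37811563636789763
0.018 0.01 [372.18951343 472.25246204]
0.018 0.02 [370.78221962 450.92505417]
0.018 0.03 [369.36382386 429.42939702]
0.027 0.01 [369.94858478 484.42587638]
0.027 0.02 [368.52544409 463.04047145]
0.027 0.03 [367.09102037 441.48551739]
0.036 0.01 [367.68534451 496.72049434]
0.036 0.02 [366.24610999 475.27699359]
0.036 0.03 [364.79540759 453.66263002]
```

View pics/s7c.png

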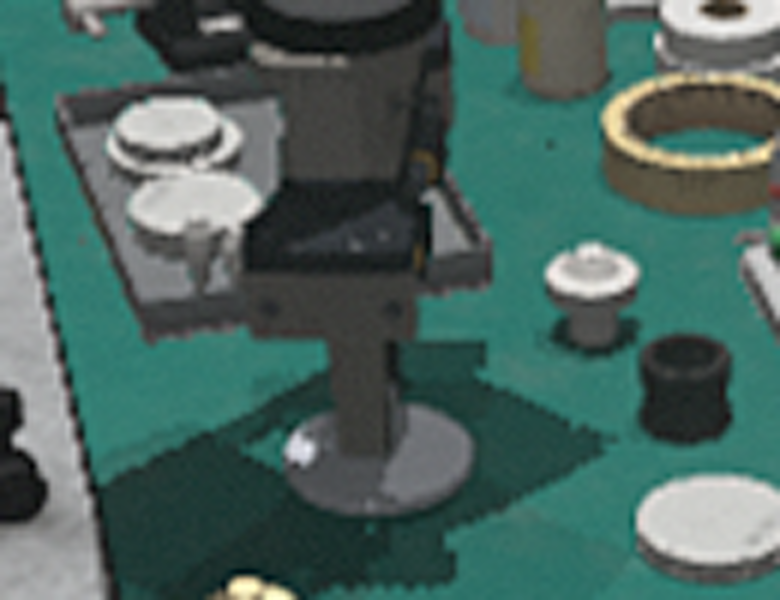

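```bash
python3 -m crank '[[0,0,-3,0],[0,0,-2,0],[0,0,0,0]]'; python3 -m crank '[[0,0,0,0],[0,0,0,0],[0,0,0,0],[0,0,0,0],[0,0,0,0]]' 5 40
python3 - <<'E'
from h import *
s=snap('side','s8.png'); o=robot.get_obs(); print(o['tool_pos'],o['ft_force'],o['finger_gap'])
cv2.imwrite('pics/s8c.png',cv2.resize(s['frame'][120:220,200:330,::-1],None,fx=6,fy=6,interpolation=2))
E
```

```text
t: 10.45
tool_pos: [0.4915, 0.3116, -0.0036]
tcp_rot: [0.432, 3.107, 0.011]
ft_force: [0.0, 0.2, -0.3]
finger_gap: 0.382
t: 11.08
tool_pos: [0.4915, 0.3115, -0.0036]
tcp_rot: [0.432, 3.107, 0.011]
ft_force: [0.2, 0.3, -1.0]
finger_gap: 0.184
[ 0.49148844  0.31148224 -0.00358569] [-0.03593843 -0.19824333  0.17299316] 0.1792468004025613
```

View pics/s8c.png

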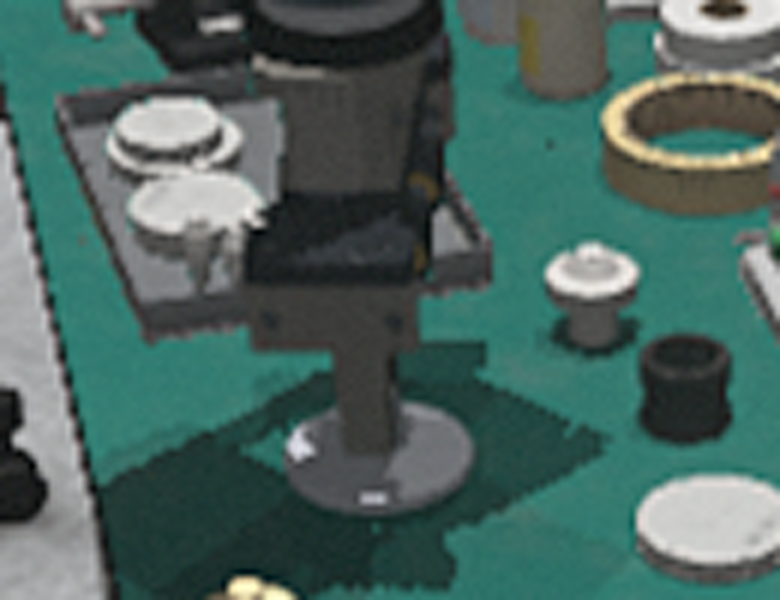

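The fingers now hold the knob, with tips near z 0.019. Next is a small lift to check.

```bash
python3 -m crank '[[0,0,0,0],[0,0,0,0],[0,0,0,0],[0,0,6,0],[0,0,10,0],[0,0,12,0],[0,0,0,0],[0,0,0,0]]' 0 45
python3 - <<'E'
from h import *
s=snap('side','s9.png'); o=robot.get_obs(); print(o['tool_pos'],o['ft_force'],o['finger_gap'])
cv2.imwrite('pics/s9c.png',cv2.resize(s['frame'][120:220,200:330,::-1],None,fx=6,fy=6,interpolation=2))
E
```

```text
t: 12.12
tool_pos: [0.4916, 0.3116, 0.027]
tcp_rot: [0.432, 3.106, 0.012]
ft_force: [0.8, -0.3, -2.1]
finger_gap: 0.185
[0.49168376 0.31163669 0.02695511] [ 0.33365411 -0.4969184  -1.6050651 ] 0.17797492475743573
```

View pics/s9c.png

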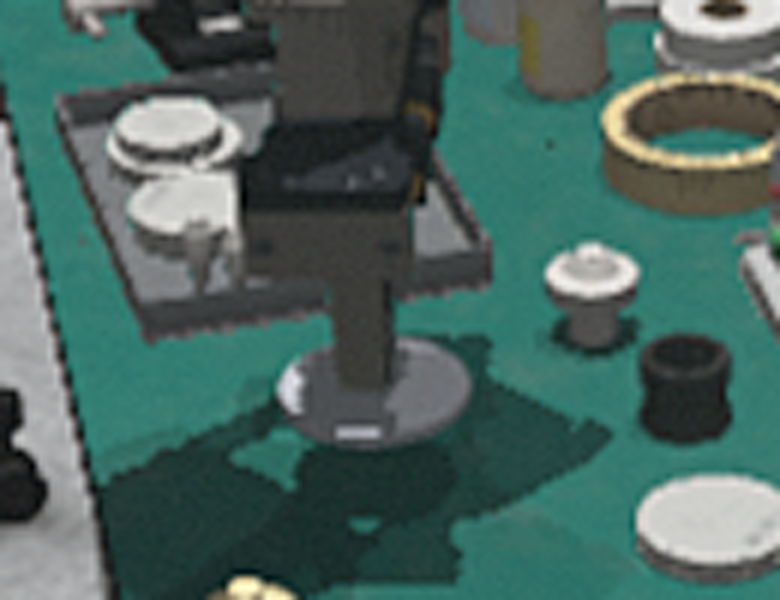

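The cover is lifted and level. Now I'll raise it and carry it over the pot.

```bash
python3 -m crank '[[0,0,20,0],[0,-5,25,0],[0,-15,15,0],[-1,-30,5,0],[-1,-35,0,0],[-1,-35,0,0],[-1,-35,0,0],[-1,-35,0,0],[-1,-30,0,0],[0,-20,0,0],[0,-10,0,0],[0,0,0,0],[0,0,0,0]]'
python3 - <<'E'
from h import *
for n in('wrist','side','top'): snap(n,n[0]+'10.png')
o=robot.get_obs(); print(o['tool_pos'],o['tcp_rot'],o['ft_force'],o['finger_gap'])
s=load('s10');cv2.imwrite('pics/s10c.png',cv2.resize(s['frame'][180:300,220:370,::-1],None,fx=5,fy=5,interpolation=2))
E
```

```text
t: 13.8
tool_pos: [0.4799, 0.048, 0.0908]
tcp_rot: [0.434, 3.111, 0.006]
ft_force: [0.8, 0.7, -1.4]
finger_gap: 0.183
[0.47997792 0.04822047 0.09078073] [0.4327801  3.11110212 0.00583598] [ 0.32202918  0.43318242 -1.84866245] 0.1833036948442286
```

View pics/s10c.png

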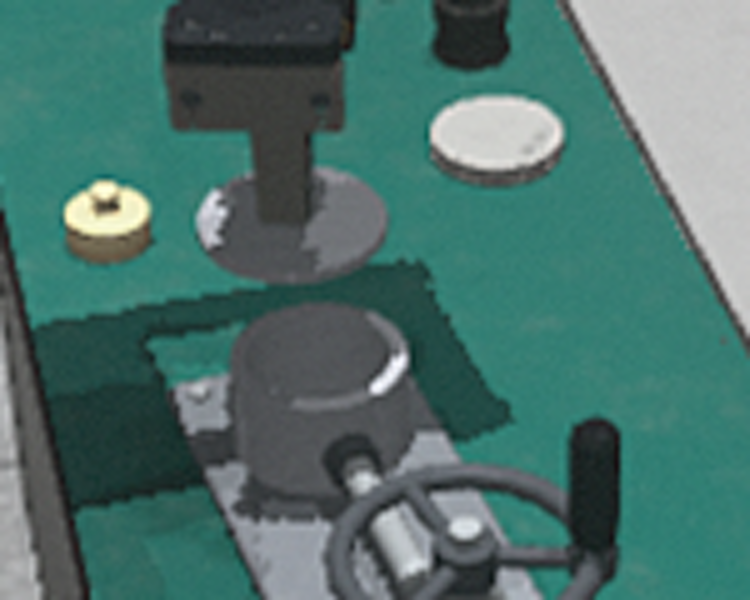

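View pics/w10.png

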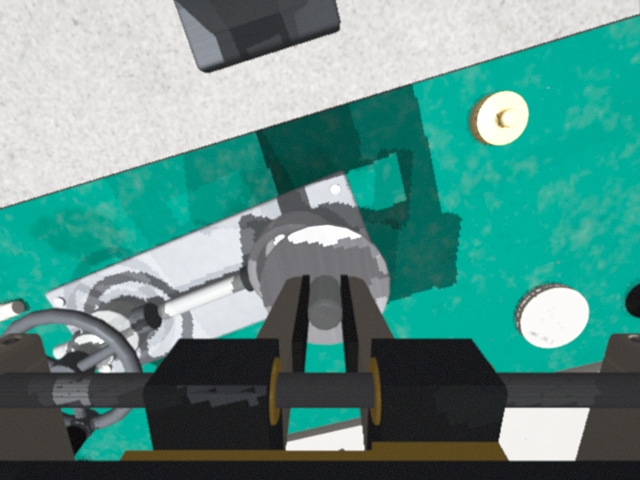

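```bash
python3 -m crank '[[2,-9,0,0],[1.5,-8,0,0],[0,-3,0,0],[0,0,0,0],[0,0,0,0]]'
python3 - <<'E'
from h import *
for n in('wrist','side','top'): snap(n,n[0]+'11.png')
o=robot.get_obs(); print(o['tool_pos'],o['tcp_rot'],o['ft_force'],o['finger_gap'])
s=load('s11');cv2.imwrite('pics/s11c.png',cv2.resize(s['frame'][180:300,220:370,::-1],None,fx=5,fy=5,interpolation=2))
s=load('w11');cv2.imwrite('pics/w11c.png',cv2.resize(s['frame'][180:360,200:440,::-1],None,fx=3,fy=3,interpolation=2))
E
```

```text
t: 14.58
tool_pos: [0.4839, 0.0273, 0.0907]
tcp_rot: [0.431, 3.111, 0.006]
ft_force: [-1.0, 0.2, -1.4]
finger_gap: 0.185
[0.48384511 0.02747084 0.09073149] [0.43066936 3.11134384 0.00577809] [-0.31366251 -0.01136942 -1.61546476] 0.18222643517715273
```

View pics/s11c.png

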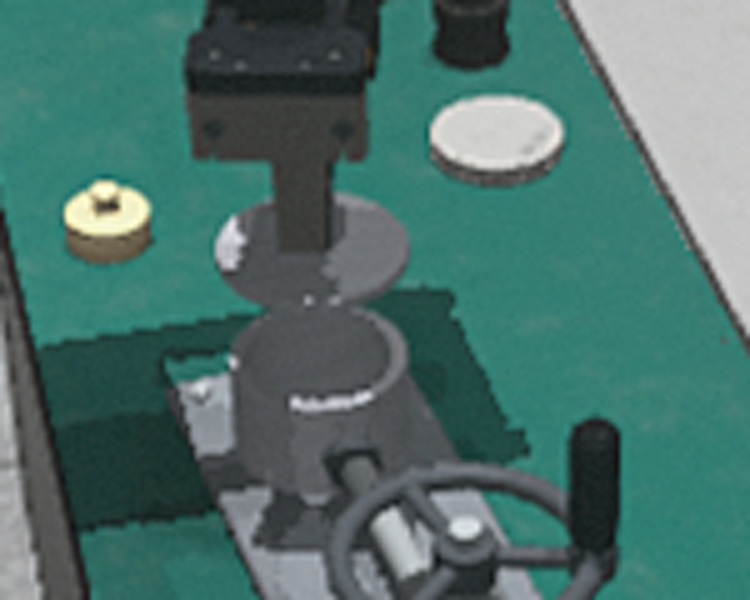

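View pics/w11c.png

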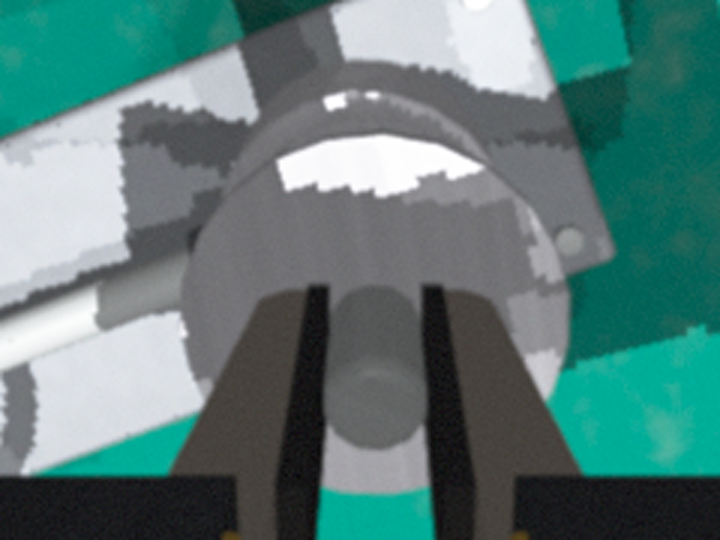

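```bash
python3 - <<'E'
from h import *
s=load('s11'); 
for v in(244,248,252): print(ray(s,220+313/5,180+v/5,.1063), end=' ')
# expected flange rows if centered at (.4824,.0225)
t=np.linspace(0,2*np.pi,60)
for z in(.1063,.1003):
  P=np.array([(proj(s,[.4824+.038*np.cos(a),.0225+.038*np.sin(a),z])-[220,180])*5 for a in t]);print(z,P.min(0),P.max(0))
d=load('t11');im=d['frame'][...,::-1]; cv2.imwrite('pics/t11c.png',cv2.resize(im[220:330,280:400],None,fx=5,fy=5,interpolation=2))
w=load('w11')
for c in((.4839,.0273),(.4829,.0263)):
  P=np.array([(proj(w,[c[0]+.038*np.cos(a),c[1]+.038*np.sin(a),.1063])-[200,180])*3 for a in t]);print('w flange',P.min(0),P.max(0))
for c in((.4839,.0273),(.485,.0238)):
  P=np.array([(proj(w,[c[0]+.036*np.cos(a),c[1]+.036*np.sin(a),.055])-[200,180])*3 for a in t]);print('w rim',P.min(0),P.max(0))
E
```

```text
[0.48369379 0.02422241 0.1063    ] [0.48314098 0.02156672 0.1063    ] [0.48259017 0.01892066 0.1063    ] 0.1063 [213.09563504 192.21911347] [407.98405181 304.56135145]
0.1003 [213.94400165 204.57710094] [408.27205501 317.23410772]
w flange [174.10326564 127.78249137] [569.66867417 490.86824336]
w flange [167.43864854 124.08951874] [563.42609323 487.93253913]
w rim [222.12438638  82.35199786] [520.79855732 364.15118422]
w rim [209.73389067  90.91472423] [507.71501134 371.38461627]
```

View pics/t11c.png

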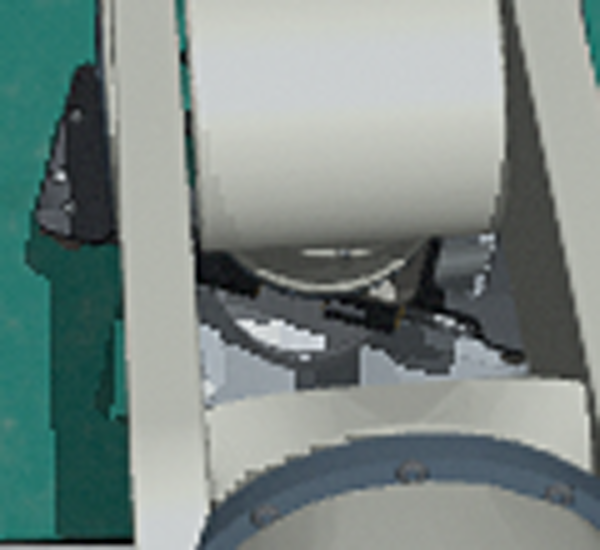

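```bash
python3 -m crank '[[0,0,-10,0],[0,0,-12,0],[0,0,-8,0],[0,0,-3,0],[0,0,0,0],[0,0,0,0]]'
python3 - <<'E'
from h import *
for n in('wrist','side'): snap(n,n[0]+'12.png')
o=robot.get_obs(); print(o['tool_pos'],o['ft_force'],o['finger_gap'])
s=load('s12');cv2.imwrite('pics/s12c.png',cv2.resize(s['frame'][200:300,220:345,::-1],None,fx=6,fy=6,interpolation=2))
s=load('w12');cv2.imwrite('pics/w12c.png',cv2.resize(s['frame'][200:360,220:420,::-1],None,fx=3.7,fy=3.7,interpolation=2))
E
```

```text
t: 15.48
tool_pos: [0.4833, 0.0277, 0.0547]
tcp_rot: [-0.43, -3.111, -0.005]
ft_force: [-0.6, -0.4, -1.3]
finger_gap: 0.183
[0.48332218 0.02770383 0.05479815] [ 0.91803464 -0.44166159 -1.44890504] 0.18362780266705522
```

View pics/s12c.png

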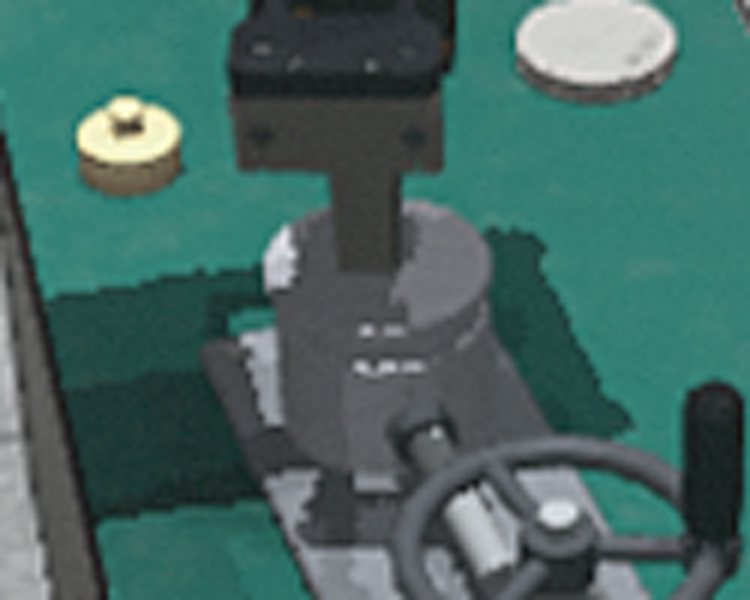

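View pics/w12c.png

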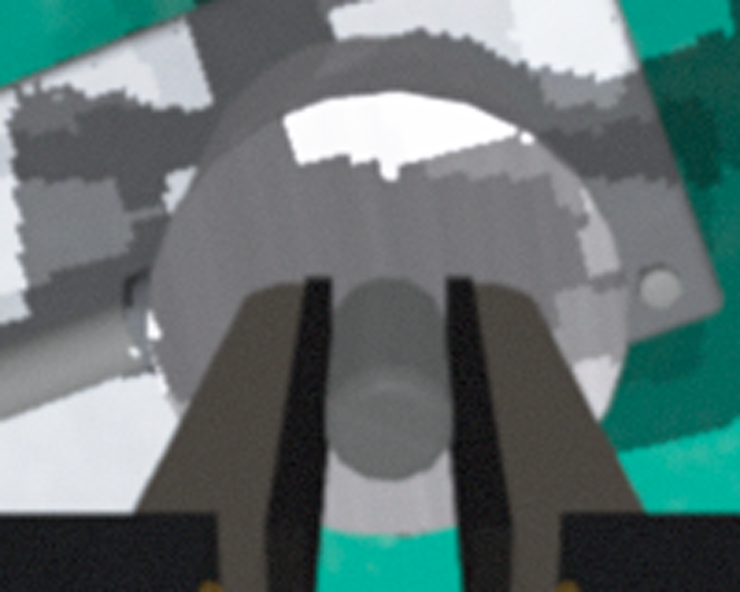

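```bash
python3 - <<'E'
from h import *
w=load('w12')
for c in((147,325),(163,395),(525,137),(610,250)):
  p=ray(w,220+c[0]/3.7,200+c[1]/3.7,.055);q=ray(w,220+c[0]/3.7,200+c[1]/3.7,.0703)
  print(c,p.round(4),'r rim',[round(1e3*np.hypot(*(p[:2]-a)),1) for a in ((.4844,.027),(.485,.024),(.485,.022))],'r flange top',q.round(4),round(1e3*np.hypot(*(q[:2]-[.4828,.0272])),1))
t=np.linspace(0,2*np.pi,120)
im=cv2.resize(w['frame'][200:360,220:420,::-1],None,fx=3.7,fy=3.7,interpolation=2)
for c,r,z,col in(((.4833,.0277),.038,.0703,(0,0,255)),((.4844,.027),.036,.055,(255,0,0)),((.485,.023),.036,.055,(255,255,0))):
  P=np.array([(proj(w,[c[0]+r*np.cos(a),c[1]+r*np.sin(a),z])-[220,200])*3.7 for a in t]); cv2.polylines(im,[P.astype(int)],True,col,1)
cv2.imwrite('pics/w12o.png',im)
E
```

```text
(147, 325) [ 0.48   -0.0132  0.055 ] r rim [np.float64(40.5), np.float64(37.6), np.float64(35.6)] r flange top [ 0.474  -0.0082  0.0703] 36.5
(163, 395) [ 0.4932 -0.0148  0.055 ] r rim [np.float64(42.8), np.float64(39.7), np.float64(37.7)] r flange top [ 0.4862 -0.0097  0.0703] 37.1
(525, 137) [0.4652 0.0564 0.055 ] r rim [np.float64(35.2), np.float64(38.0), np.float64(39.7)] r flange top [0.4603 0.0559 0.0703] 36.4
(610, 250) [0.4881 0.0653 0.055 ] r rim [np.float64(38.5), np.float64(41.5), np.float64(43.4)] r flange top [0.4814 0.0641 0.0703] 36.9
```

View pics/w12o.png

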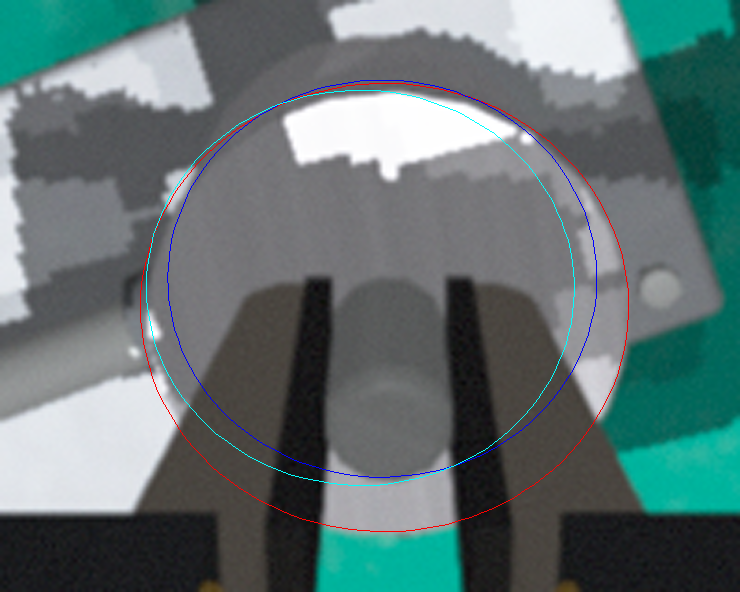

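```bash
python3 - <<'E'
from h import *
t=np.linspace(0,2*np.pi,200)
w=load('w11'); x0,y0,f=250,195,5
im=cv2.resize(w['frame'][y0:y0+110,x0:x0+150,::-1],None,fx=f,fy=f,interpolation=2); raw=im.copy()
for c,r,z,col in(((.4844,.027),.036,.055,(255,0,0)),((.485,.023),.036,.055,(255,255,0))):
  P=np.array([(proj(w,[c[0]+r*np.cos(a),c[1]+r*np.sin(a),z])-[x0,y0])*f for a in t]); cv2.polylines(im,[P.astype(int)],True,col,1)
raw=cv2.convertScaleAbs(raw,alpha=2.0,beta=-60)
cv2.imwrite('pics/w11o.png',im);cv2.imwrite('pics/w11r.png',raw)
E
```

```text
(no output)
```

View pics/w11o.png

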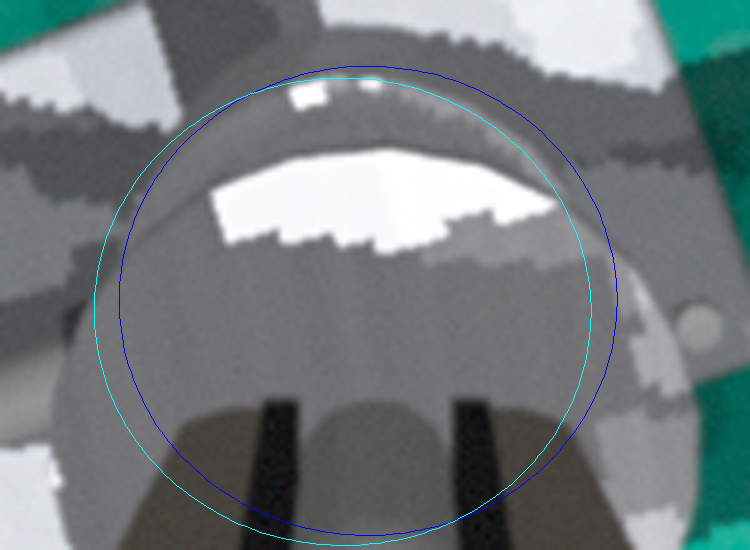

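View pics/w11r.png

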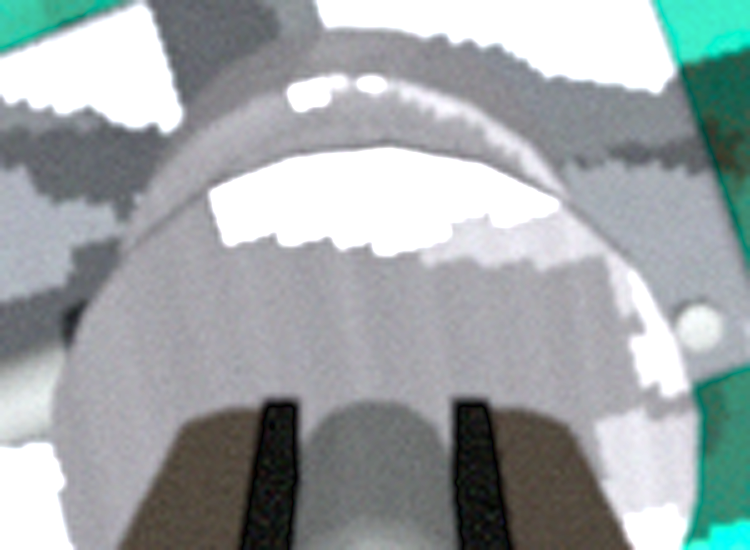

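The rim's outer arc is clear in this crop, through about (150,190), (300,80), (370,72) and (565,185). I'll fit a circle of known radius.

```bash
python3 - <<'E'
from h import *
from scipy.optimize import least_squares
w=load('w11')
def fit(pts,z,r):
  Q=np.array([ray(w,250+u/5,195+v/5,z)[:2] for u,v in pts])
  f=least_squares(lambda c:np.hypot(*(Q-c).T)-r,[.484,.025]); return f.x.round(4),(f.fun*1e3).round(1)
print('rim',fit([(150,190),(200,130),(250,98),(300,80),(370,72),(450,90),(520,130),(565,185)],.055,.036))
fl=[(85,310),(130,248),(210,187),(295,155),(390,147),(480,162),(560,200),(630,262),(672,330),(698,420)]
for z in(.1003,.1063): print('flange',z,fit(fl,z,.038))
E
```

```text
rim (array([0.4852, 0.0255]), array([-0.6, -0.1,  0.1,  0.2,  0.4,  0.1,  0. , -0.6]))
flange 0.1003 (array([0.4863, 0.0272]), array([ 0.3,  0.2,  0.1, -0.1, -0.2, -0.1, -0.1, -0. ,  0. ,  0.5]))
flange 0.1063 (array([0.485 , 0.0273]), array([-0.4, -0.2,  0. ,  0.1,  0.1,  0.2,  0.1, -0.1, -0.3, -0.2]))
```

```bash
python3 -m crank '[[0.6,-1.8,0,0],[0,0,0,0],[0,0,-3,0],[0,0,-3,0],[0,0,0,0],[0,0,0,0]]'
```

```text
t: 16.32
tool_pos: [0.4843, 0.0258, 0.0488]
tcp_rot: [0.43, 3.112, 0.006]
ft_force: [-0.6, 0.3, -1.0]
finger_gap: 0.182
```

```bash
python3 -m crank '[[0,0,-2,0],[0,0,0,0]]'; python3 -m crank '[[0,0,-1.5,0],[0,0,0,0]]'
```

```text
t: 16.58
tool_pos: [0.4843, 0.0258, 0.0467]
tcp_rot: [0.43, 3.112, 0.006]
ft_force: [0.8, -0.1, -1.5]
finger_gap: 0.183
t: 16.82
tool_pos: [0.4844, 0.0258, 0.0453]
tcp_rot: [0.43, 3.111, 0.006]
ft_force: [0.0, -0.8, 0.2]
finger_gap: 0.183
```

```bash
python3 -m crank '[[0,0,-1.5,0],[0,0,-1,0],[0,0,0,0]]'; python3 - <<'E'
from h import *
o=robot.get_obs(); print(o['tool_pos'],o['ft_force'],o['wrist_torque'])
s=snap('side','s13.png');cv2.imwrite('pics/s13c.png',cv2.resize(s['frame'][200:300,220:345,::-1],None,fx=6,fy=6,interpolation=2))
E
```

```text
t: 17.2
tool_pos: [0.4845, 0.0258, 0.0456]
tcp_rot: [0.43, 3.111, 0.006]
ft_force: [0.9, -0.6, -1.9]
finger_gap: 0.181
[0.48453017 0.02579215 0.04558336] [ 0.89987978 -0.60134061 -1.92512969] [ 0.02526396  0.02031088 -0.0232885 ]
```

View pics/s13c.png

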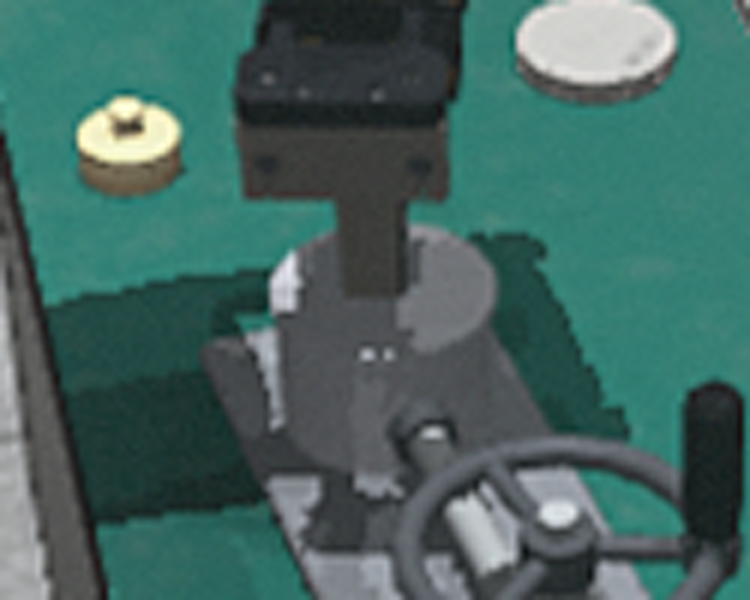

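```bash
python3 -m crank '[[0,0,-3,0]]';python3 -m crank '[[0,0,-3,0]]';python3 -m crank '[[0,0,-3,0]]'
```

```text
t: 17.38
tool_pos: [0.4849, 0.0258, 0.0448]
tcp_rot: [0.43, 3.111, 0.006]
ft_force: [-19.6, -1.4, 64.3]
finger_gap: 0.185
t: 17.5
tool_pos: [0.485, 0.0257, 0.0449]
tcp_rot: [0.43, 3.111, 0.006]
ft_force: [-18.4, -0.8, 60.0]
finger_gap: 0.179
t: 17.62
tool_pos: [0.4849, 0.0258, 0.0449]
tcp_rot: [0.43, 3.111, 0.006]
ft_force: [-16.1, 0.1, 52.3]
finger_gap: 0.184
```

Firm contact at TCP z 0.0448 against 0.0454 expected, so it is seated. I'll relax the push, open and retreat upward.

```bash
python3 -m crank '[[0,0,0.3,0],[0,0,0,0]]'; python3 -m crank '[[0,0,0,0],[0,0,0,0],[0,0,0,0],[0,0,0,0],[0,0,0,0]]' 50 40;  python3 -m crank '[[0,0,4,0],[0,0,8,0],[0,0,20,0],[0,0,30,0],[0,0,30,0],[0,0,20,0],[0,0,0,0]]'
python3 - <<'E'
from h import *
s=snap('side','s14.png');cv2.imwrite('pics/s14c.png',cv2.resize(s['frame'][200:300,220:345,::-1],None,fx=6,fy=6,interpolation=2))
snap('wrist','w14.png')
E
```

```text
t: 17.88
tool_pos: [0.4854, 0.0258, 0.0461]
tcp_rot: [0.43, 3.11, 0.006]
ft_force: [-0.4, -0.1, -2.1]
finger_gap: 0.182
t: 18.5
tool_pos: [0.4853, 0.0258, 0.045]
tcp_rot: [0.43, 3.111, 0.006]
ft_force: [1.0, 0.1, 0.1]
finger_gap: 0.543
t: 19.38
tool_pos: [0.4852, 0.0258, 0.1634]
tcp_rot: [0.43, 3.109, 0.006]
ft_force: [-0.9, -0.6, 1.2]
finger_gap: 0.544
```

View pics/s14c.png

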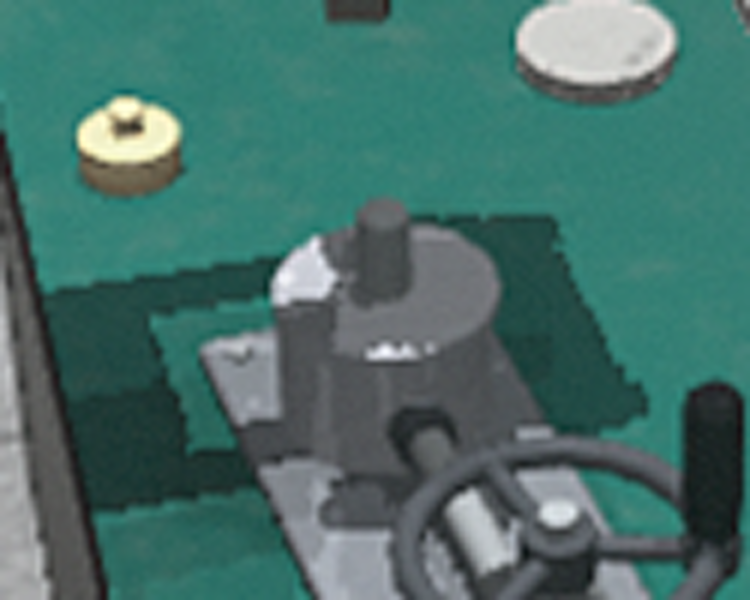

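View pics/w14.png

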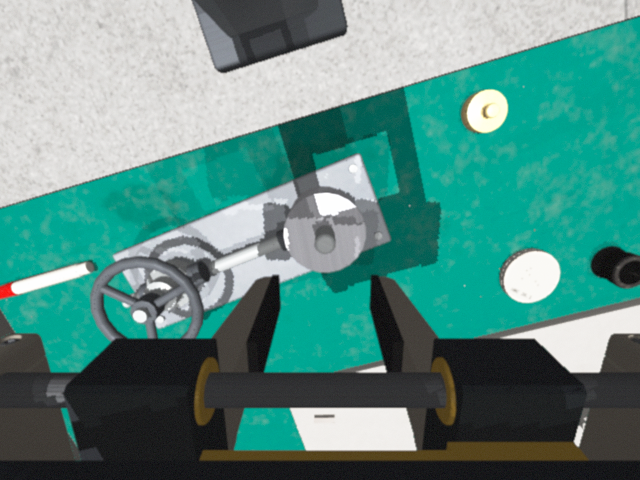

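The cover sits flush on the rim, with its knob at side crop (383,245). Next, the handle: go above it and look.

```bash
python3 -m crank '[[6,-18,0,0],[10,-30,0,0],[10,-30,0,0],[10,-30,0,0],[8,-25,0,0],[4,-13,0,0],[0,0,0,0],[0,0,0,0]]' 60
python3 - <<'E'
from h import *
o=robot.get_obs(); print(o['tool_pos'],o['joints'].round(2))
for n in('wrist','side','top'): snap(n,n[0]+'15.png')
E
```

```text
t: 20.48
tool_pos: [0.5296, -0.1299, 0.1543]
tcp_rot: [-0.428, -3.101, -0.004]
ft_force: [0.1, -0.7, -0.1]
finger_gap: 0.652
[ 0.52963233 -0.12994686  0.15425436] [-0.24  0.28  1.83  0.    1.05 -1.54]
```

View pics/w15.png

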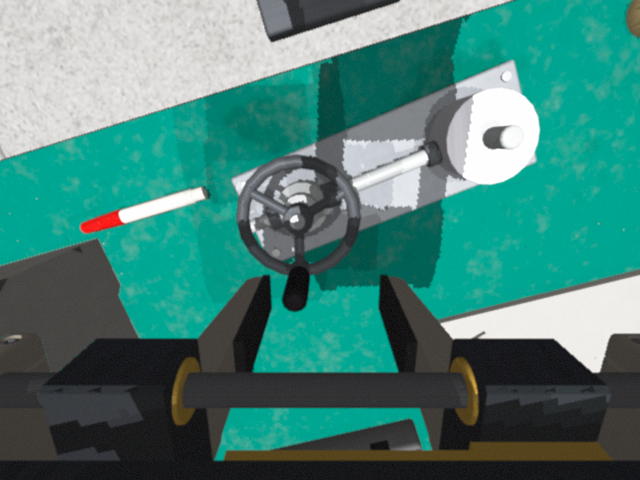

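View pics/s15.png

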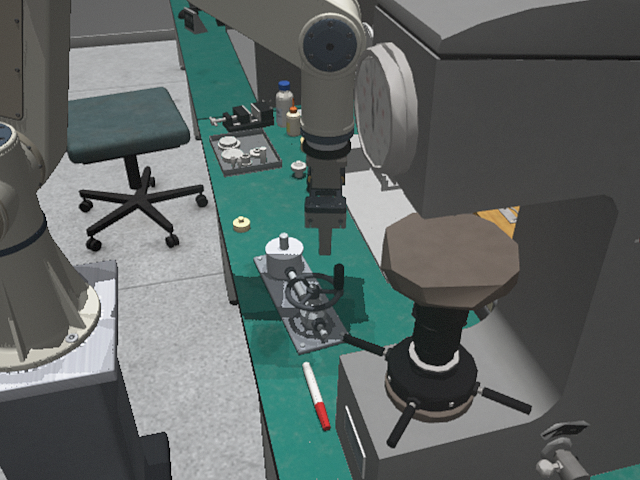

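The wrist view shows the wheel ring centred near (298,214), the handle from (300,272) to its top at about (294,299), and the cover white and flat on the pot at about (489,135).

```bash
python3 - <<'E'
from h import *
from scipy.optimize import least_squares
w=load('w15'); x0,y0=225,145
g=cv2.cvtColor(w['frame'],cv2.COLOR_RGB2GRAY)
m=(g<75).astype(np.uint8)
# outer edge: radial search from centre (298,214)
pts=[]
for a in np.radians(np.arange(0,360,6)):
    if 60<np.degrees(a)<130: continue
    for r in np.arange(75,45,-.25):
        u,v=298+r*np.cos(a),214+r*np.sin(a)
        if g[int(round(v)),int(round(u))]<85: pts.append((u,v));break
pts=np.array(pts)
Q=np.array([ray(w,u,v,.085)[:2] for u,v in pts])
f=least_squares(lambda c:np.hypot(*(Q-c[:2]).T)-c[2],[.505,-.145,.05],loss='soft_l1',f_scale=.001); print(f.x,(f.fun*1e3).round(1))
print('handle top',ray(w,294,299,.144),'hub',ray(w,298,217,.092))
im=cv2.resize(w['frame'][140:320,220:400,::-1],None,fx=3.3,fy=3.3,interpolation=2);cv2.imwrite('pics/w15c.png',im)
# pot cover flange
hsv=cv2.cvtColor(w['frame'],cv2.COLOR_RGB2HSV)
E
```

```text
[ 0.5110311  -0.14004153  0.05162586] [ -7.7  -8.2   1.6   1.    0.6   0.2   0.1   0.1   0.2   0.5   1.   -1.7
  -0.8   0.    0.8   2.1   2.6   3.4   0.8  -3.7  -2.8  -2.5  -2.6  -1.9
  -2.2  -2.   -1.8  -2.5  16.3  16.3  16.1  13.5  15.1   3.1   3.3   2.7
   1.8   0.9   0.4  -0.5  -2.    0.5 -14.2  -4.4  -4.4  -5.2  -6.3]
handle top [ 0.54427742 -0.15486835  0.144     ] hub [ 0.50134743 -0.14303701  0.092     ]
```

View pics/w15c.png

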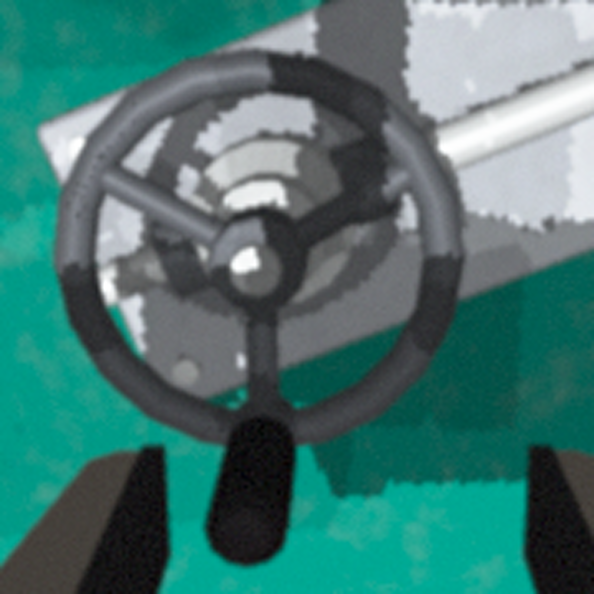

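```bash
python3 - <<'E'
from h import *
from scipy.optimize import least_squares
w=load('w15')
P=[(56,230),(67,300),(95,350),(150,403),(105,115),(160,75),(265,50),(330,62),(390,95),(440,150),(462,220),(455,310),(425,370),(380,415),(335,440)]
for z in(.085,.088):
  Q=np.array([ray(w,220+u/3.3,140+v/3.3,z)[:2] for u,v in P])
  f=least_squares(lambda c:np.hypot(*(Q-c[:2]).T)-c[2],[.505,-.145,.05]); print(z,f.x.round(4),(f.fun*1e3).round(1))
print('handle top',ray(w,220+247/3.3,140+522/3.3,.144))
E
```

```text
0.085 [ 0.5039 -0.1428  0.0493] [ 1.   0.3 -0.8 -1.6  0.6 -0.2 -0.3 -0.2 -0.1  0.4 -0.4 -0.5 -0.1  0.6
  1.3]
0.088 [ 0.5033 -0.1424  0.0487] [ 1.   0.3 -0.8 -1.6  0.6 -0.2 -0.3 -0.2 -0.1  0.4 -0.4 -0.5 -0.1  0.6
  1.3]
handle top [ 0.54385834 -0.15414668  0.144     ]
```

```bash
python3 -m crank '[[6,-9,0,0],[6,-9,0,0],[3,-4,0,0],[0,0,0,0],[0,0,0,0]]'
python3 - <<'E'
from h import *
o=robot.get_obs(); print(o['tool_pos'],o['joints'].round(2))
for n in('wrist','side'): snap(n,n[0]+'16.png')
s=load('s16');cv2.imwrite('pics/s16c.png',cv2.resize(s['frame'][200:350,240:390,::-1],None,fx=4,fy=4,interpolation=2))
E
```

```text
t: 21.25
tool_pos: [0.5464, -0.1525, 0.155]
tcp_rot: [-0.425, -3.103, -0.004]
ft_force: [-0.1, -1.0, 0.8]
finger_gap: 0.653
[ 0.54638441 -0.15245054  0.15499928] [-0.28  0.31  1.79  0.    1.06 -1.58]
```

View pics/w16.png

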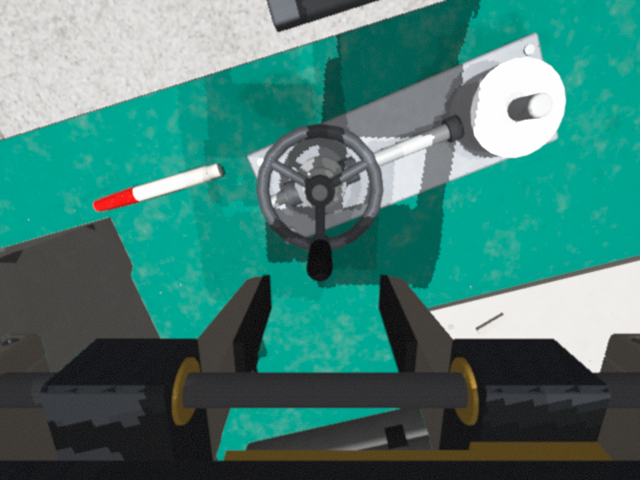

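View pics/s16c.png

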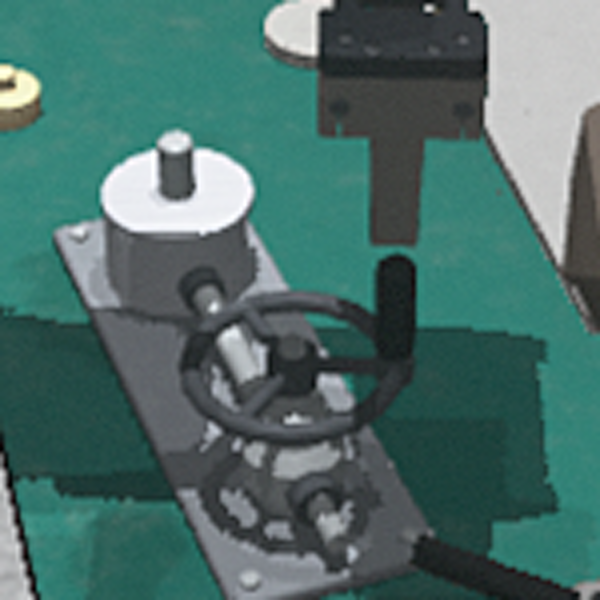

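```bash
python3 - <<'E'
from h import *
w=load('w16');print(ray(w,319,269,.144),proj(w,[.5464,-.1525,.144]),proj(w,[.5464,-.1525,.155]))
E
python3 -m crank '[[-1,-1,-10,0],[0,0,-14,0],[0,0,-6,0],[0,0,0,0]]'
python3 - <<'E'
from h import *
o=robot.get_obs(); print(o['tool_pos'])
w=snap('wrist','w17.png');cv2.imwrite('pics/w17c.png',w['frame'][120:400,150:500,::-1])
E
```

```text
[ 0.5453052  -0.15552878  0.144     ] [323.9206894  269.34297758] [323.91072953 275.82349801]
t: 21.85
tool_pos: [0.5444, -0.1529, 0.1221]
tcp_rot: [-0.424, -3.102, -0.004]
ft_force: [0.5, 0.4, -0.3]
finger_gap: 0.652
[ 0.54440212 -0.15292738  0.12214741]
```

View pics/w17c.png

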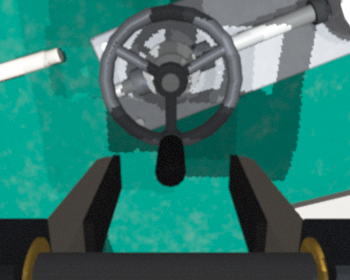

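```bash
python3 -m crank '[[0.5,-1.3,-12,0],[0.3,-0.5,-12,0],[0,0,-8,0],[0,0,0,0]]'
python3 - <<'E'
from h import *
o=robot.get_obs(); print(o['tool_pos'],o['ft_force'])
w=snap('wrist','w18.png');cv2.imwrite('pics/w18c.png',w['frame'][120:400,150:500,::-1])
s=snap('side','s18.png');cv2.imwrite('pics/s18c.png',cv2.resize(s['frame'][200:350,240:390,::-1],None,fx=4,fy=4,interpolation=2))
E
```

```text
t: 22.4
tool_pos: [0.5455, -0.1549, 0.0882]
tcp_rot: [-0.424, -3.102, -0.004]
ft_force: [-0.1, 0.2, -0.2]
finger_gap: 0.653
[ 0.54549329 -0.15493473  0.08818076] [-0.13643691  0.21510695 -0.21034934]
```

View pics/w18c.png

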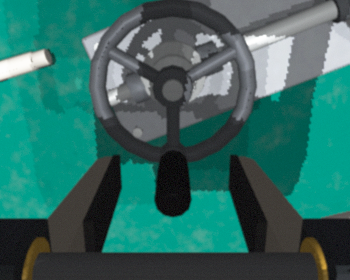

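View pics/s18c.png

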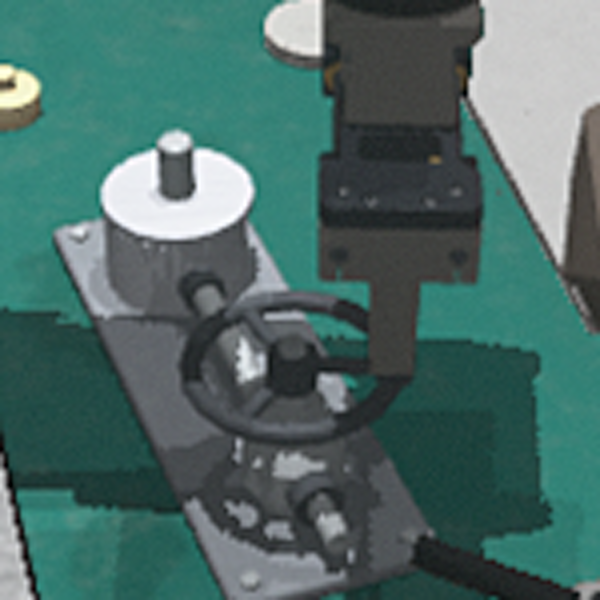

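The handle is between the fingers and hub clearance is fine. Closing.

```bash
python3 -m crank '[[0,0,0,0],[0,0,0,0],[0,0,0,0],[0,0,0,0],[0,0,0,0],[0,0,0,0],[0,0,0,0],[0,0,0,0],[0,0,0,0]]' 5 50
python3 - <<'E'
from h import *
o=robot.get_obs(); print(o['tool_pos'],o['ft_force'],o['finger_gap'])
C=np.array([.5037,-.1427]);v=o['tool_pos'][:2]-C;print(np.hypot(*v),np.degrees(np.arctan2(v[1],v[0])))
E
```

```text
t: 23.62
tool_pos: [0.5467, -0.1555, 0.0901]
tcp_rot: [-0.424, -3.105, -0.003]
ft_force: [-0.1, -0.6, -0.4]
finger_gap: 0.182
[ 0.54674073 -0.15546613  0.09008746] [-0.10330786 -0.5702626  -0.35287072] 0.1820743758337237
0.04489408267169305 -16.520656239392828
```

```bash
cat > arc.py <<'E'
from h import *
import sys,json,os
# usage: arc.py step n : rows from the present pose, circle refit from log
o=robot.get_obs();p=o['tool_pos'];
L=json.load(open('log.json')) if os.path.exists('log.json') else []
L.append([p[0],p[1]]);json.dump(L,open('log.json','w'))
C=np.array([.5037,-.1427])
if len(L)>=4:
    from scipy.optimize import least_squares
    Q=np.array(L);f=least_squares(lambda c:np.concatenate([(np.hypot(*(Q-c).T)-.045)]),C);
    print('C fit',f.x.round(4),(f.fun*1e3).round(1)); C=f.x
v=p[:2]-C;th=np.degrees(np.arctan2(v[1],v[0]));print('t',round(o['t'],2),'r',np.hypot(*v).round(4),'th',round(th,2),'z',p[2].round(4),'F',o['ft_force'].round(1),'gap',o['finger_gap'].round(3))
if len(sys.argv)>2:
    s=float(sys.argv[1]);n=int(sys.argv[2]);q=p[:2];out=[]
    for i in range(1,n+1):
        a=np.radians(th+s*i);e=C+.045*np.array([np.cos(a),np.sin(a)]);d=(e-q)*1e3;q=e;out.append([round(float(x),1) for x in d]+[0,0])
    print(json.dumps(out))
E
python3 arc.py -8 6
```

```text
Traceback (most recent call last):
  File "arc.py", line 12, in <module>
    v=p[:2]-C;th=np.degrees(np.arctan2(v[1],v[0]));print('t',round(o['t'],2),'r',np.hypot(*v).round(4),'th',round(th,2),'z',p[2].round(4),'F',o['ft_force'].round(1),'gap',o['finger_gap'].round(3))
                                                                                                                                                                           ^^^^^^^^^^^^^^^^^^^^^
AttributeError: 'float' object has no attribute 'round'
```

```bash
rm log.json; sed -i "s/o\['finger_gap'\].round(3)/round(o['finger_gap'],3)/" arc.py; python3 arc.py -8 6
```

```text
t 23.62 r 0.0449 th -16.52 z 0.0901 F [-0.1 -0.6 -0.4] gap 0.182
[[-2.1, -5.9, 0, 0], [-3.0, -5.5, 0, 0], [-3.7, -5.0, 0, 0], [-4.4, -4.5, 0, 0], [-5.0, -3.8, 0, 0], [-5.5, -3.1, 0, 0]]
```

```bash
python3 -m crank '[[-2,-6,0,0],[-3,-5.5,0,0],[-4,-5,0,0]]'; python3 arc.py; python3 -m crank '[[-4.5,-4.5,0,0],[-5,-4,0,0],[-5.5,-3,0,0]]'; python3 arc.py -8 6
```

```text
t: 24.0
tool_pos: [0.5388, -0.1718, 0.0901]
tcp_rot: [-0.424, -3.108, -0.006]
ft_force: [4.6, 1.5, -3.5]
finger_gap: 0.182
t 24.0 r 0.0456 th -39.63 z 0.0901 F [ 4.6  1.5 -3.5] gap 0.182
t: 24.38
tool_pos: [0.5233, -0.1847, 0.0901]
tcp_rot: [-0.425, -3.109, -0.005]
ft_force: [4.1, 1.3, -3.1]
finger_gap: 0.181
t 24.38 r 0.0463 th -65.05 z 0.0901 F [ 4.1  1.3 -3.1] gap 0.181
[[-6.4, -1.0, 0, 0], [-6.1, -1.4, 0, 0], [-6.3, -0.5, 0, 0], [-6.3, 0.3, 0, 0], [-6.2, 1.2, 0, 0], [-5.9, 2.0, 0, 0]]
```

```bash
python3 -m crank '[[-6.4,-1.5,0,0],[-6.1,-0.8,0,0],[-6.3,-0.2,0,0],[-6.3,0.4,0,0],[-6.2,1.2,0,0],[-6,2,0,0]]'; python3 arc.py -8 6
```

```text
t: 25.12
tool_pos: [0.484, -0.1853, 0.0902]
tcp_rot: [-0.426, -3.111, -0.002]
ft_force: [6.6, 2.5, -5.0]
finger_gap: 0.181
C fit [ 0.503  -0.1445] [ 0.1 -0.1 -0.   0. ]
t 25.12 r 0.045 th -115.03 z 0.0902 F [ 6.6  2.5 -5. ] gap 0.181
[[-5.5, 3.1, 0, 0], [-5.0, 3.8, 0, 0], [-4.4, 4.4, 0, 0], [-3.8, 5.0, 0, 0], [-3.0, 5.5, 0, 0], [-2.2, 5.9, 0, 0]]
```

```bash
python3 -m crank '[[-5.5,3.1,0,0],[-5,3.8,0,0],[-4.4,4.4,0,0],[-3.8,5,0,0],[-3,5.5,0,0]]'; python3 arc.py -4 6
```

```text
t: 25.75
tool_pos: [0.462, -0.1627, 0.0902]
tcp_rot: [0.425, 3.111, 0.001]
ft_force: [7.0, -2.3, -7.9]
finger_gap: 0.181
C fit [ 0.5031 -0.1445] [ 0.  -0.1  0.   0.1 -0. ]
t 25.75 r 0.045 th -156.09 z 0.0902 F [ 7.  -2.3 -7.9] gap 0.181
[[-1.2, 2.9, 0, 0], [-1.0, 3.0, 0, 0], [-0.8, 3.0, 0, 0], [-0.5, 3.1, 0, 0], [-0.3, 3.1, 0, 0], [-0.1, 3.1, 0, 0]]
```

```bash
python3 -m crank '[[-1.2,2.9,0,0],[-1,3,0,0],[-0.8,3,0,0]]'; python3 arc.py -2 3; python3 -m crank '[[-0.3,1.5,0,0]]'; python3 arc.py;python3 -m crank '[[-0.2,1.5,0,0]]'; python3 arc.py -1.5 3
```

```text
t: 26.12
tool_pos: [0.4593, -0.1541, 0.0901]
tcp_rot: [0.423, 3.108, -0.002]
ft_force: [5.8, -1.9, -6.7]
finger_gap: 0.18
C fit [ 0.5031 -0.1445] [-0.  -0.1  0.   0.1 -0.  -0.1]
t 26.12 r 0.0449 th -167.6 z 0.0901 F [ 5.8 -1.9 -6.7] gap 0.18
[[-0.4, 1.5, 0, 0], [-0.3, 1.5, 0, 0], [-0.2, 1.6, 0, 0]]
t: 26.25
tool_pos: [0.459, -0.1528, 0.0901]
tcp_rot: [0.422, 3.108, -0.004]
ft_force: [5.8, -2.6, -7.6]
finger_gap: 0.182
C fit [ 0.5031 -0.1445] [-0.  -0.1 -0.   0.1  0.  -0.1 -0.1]
t 26.25 r 0.0449 th -169.32 z 0.0901 F [ 5.8 -2.6 -7.6] gap 0.182
t: 26.38
tool_pos: [0.4589, -0.1516, 0.0901]
tcp_rot: [0.421, 3.107, -0.005]
ft_force: [6.0, -2.2, -7.2]
finger_gap: 0.184
C fit [ 0.5032 -0.1445] [-0.1 -0.1 -0.   0.1  0.1 -0.1 -0.1 -0.1]
t 26.38 r 0.0449 th -170.88 z 0.0901 F [ 6.  -2.2 -7.2] gap 0.184
[[-0.3, 1.1, 0, 0], [-0.1, 1.2, 0, 0], [-0.1, 1.2, 0, 0]]
```

```bash
for i in 1; do python3 -m crank '[[-0.1,1.5,0,0]]'; python3 -m crank '[[0,1.5,0,0]]';python3 -m crank '[[0,1.5,0,0]]'; python3 -m crank '[[0,1.5,0,0]]'; done | grep -E 'pos|force'; python3 arc.py
```

```text
tool_pos: [0.4587, -0.1504, 0.0901]
ft_force: [4.2, -3.2, -5.9]
tool_pos: [0.4586, -0.1494, 0.0902]
ft_force: [4.5, -7.6, -6.1]
tool_pos: [0.4586, -0.1493, 0.0902]
ft_force: [3.7, -11.9, -9.6]
tool_pos: [0.4587, -0.1494, 0.0902]
ft_force: [5.2, -11.6, -8.6]
C fit [ 0.5032 -0.1444] [-0.1 -0.1 -0.   0.1  0.1 -0.  -0.  -0.1 -0.2]
t 26.88 r 0.0448 th -173.67 z 0.0902 F [  5.2 -11.6  -8.6] gap 0.185
```

Stopped at -173.7°, against about -174° predicted from the chamber yaw. I'll push firmly to confirm.

```bash
python3 -m crank '[[0,3,0,0],[0,3,0,0]]'; python3 arc.py;python3 -m crank '[[0,4,0,0]]'; python3 arc.py; python3 -m crank '[[0,0,0,0],[0,0,0,0]]'; python3 arc.py 3 2
```

```text
t: 27.12
tool_pos: [0.4587, -0.1493, 0.0902]
tcp_rot: [0.406, 3.104, -0.034]
ft_force: [4.0, -21.4, -11.8]
finger_gap: 0.183
C fit [ 0.5032 -0.1444] [-0.1 -0.2 -0.   0.2  0.1  0.  -0.  -0.1 -0.1 -0.2]
t 27.12 r 0.0448 th -173.77 z 0.0902 F [  4.  -21.4 -11.8] gap 0.183
t: 27.25
tool_pos: [0.4588, -0.1493, 0.0903]
tcp_rot: [0.402, 3.103, -0.045]
ft_force: [1.9, -29.3, -14.1]
finger_gap: 0.183
C fit [ 0.5033 -0.1444] [-0.1 -0.2 -0.   0.2  0.2  0.   0.  -0.  -0.1 -0.2 -0.2]
t 27.25 r 0.0448 th -173.8 z 0.0903 F [  1.9 -29.3 -14.1] gap 0.183
t: 27.5
tool_pos: [0.4588, -0.1503, 0.0901]
tcp_rot: [0.402, 3.101, -0.047]
ft_force: [6.0, 2.4, -4.8]
finger_gap: 0.185
C fit [ 0.5033 -0.1444] [-0.2 -0.2 -0.   0.2  0.2  0.1  0.  -0.  -0.1 -0.2 -0.2 -0.1]
t 27.5 r 0.0449 th -172.44 z 0.0901 F [ 6.   2.4 -4.8] gap 0.185
[[0.3, -2.3, 0, 0], [0.5, -2.3, 0, 0]]
```

```bash
cat > arc2.py <<'E'
from h import *
import sys,json
from scipy.spatial.transform import Rotation as R
o=robot.get_obs();p=o['tool_pos'];z=R.from_rotvec(o['tcp_rot']).apply([0,0,1])
g=p-.03*z; C=np.array([.5032,-.1445]); C0=C
def an(q): v=q[:2]-C; return np.hypot(*v),np.degrees(np.arctan2(v[1],v[0]))
(r,th),(r2,th2)=an(p),an(g)
print('t',round(o['t'],2),'tcp r,th',r.round(4),round(th,2),'grip r,th',r2.round(4),round(th2,2),'tilt',z[:2].round(4),'z',p[2].round(4),'F',o['ft_force'].round(1),'gap',round(o['finger_gap'],3))
if len(sys.argv)>2:
    s=float(sys.argv[1]);n=int(sys.argv[2]);q=g[:2];out=[]
    for i in range(1,n+1):
        a=np.radians(th2+s*i);e=C+.045*np.array([np.cos(a),np.sin(a)]);d=(e-q)*1e3;q=e;out.append([round(float(x),1) for x in d]+[0,0])
    print(json.dumps(out))
E
python3 arc2.py 10 9
python3 - <<'E'
import numpy as np
from scipy.spatial.transform import Rotation as R
for n,p,r in(('start',(.5467,-.1555),(-.424,-3.105,-.003)),('m1',(.5388,-.1718),(-.424,-3.108,-.006)),('m2',(.5233,-.1847),(-.425,-3.109,-.005)),('m3',(.484,-.1853),(-.426,-3.111,-.002)),('m4',(.462,-.1627),(.425,3.111,.001)),('contact',(.4586,-.1494),(.42,3.107,-.007)),('press',(.4588,-.1493),(.402,3.103,-.045))):
    z=R.from_rotvec(r).apply([0,0,1]); g=np.array(p)-.03*z[:2]; v=g-[.5032,-.1445]; print(n,g.round(4),np.hypot(*v).round(4),np.degrees(np.arctan2(v[1],v[0])).round(2),z[:2].round(3))
E
```

```text
t 27.5 tcp r,th 0.0448 -172.51 grip r,th 0.045 -173.76 tilt [ 0.0099 -0.0315] z 0.0901 F [ 6.   2.4 -4.8] gap 0.185
[[1.5, -7.7, 0, 0], [2.8, -7.3, 0, 0], [4.1, -6.7, 0, 0], [5.2, -5.9, 0, 0], [6.1, -4.9, 0, 0], [6.9, -3.8, 0, 0], [7.4, -2.5, 0, 0], [7.8, -1.2, 0, 0], [7.8, 0.2, 0, 0]]
start [ 0.5469 -0.1556] 0.0451 -14.23 [-0.007  0.003]
m1 [ 0.5389 -0.1719] 0.045 -37.52 [-0.004  0.004]
m2 [ 0.5234 -0.1848] 0.0451 -63.39 [-0.003  0.004]
m3 [ 0.484  -0.1853] 0.0451 -115.13 [-0.001  0.001]
m4 [ 0.4619 -0.1627] 0.0451 -156.18 [0.002 0.   ]
contact [ 0.4584 -0.1492] 0.045 -173.95 [ 0.006 -0.005]
press [ 0.4585 -0.1484] 0.0448 -175.01 [ 0.009 -0.03 ]
```

```bash
python3 -m crank '[[1.5,-7.7,0,0],[2.8,-7.3,0,0],[4.1,-6.7,0,0],[5.2,-5.9,0,0],[6.1,-4.9,0,0],[6.9,-3.8,0,0]]'; python3 arc2.py 10 9
```

```text
t: 28.25
tool_pos: [0.4786, -0.1826, 0.09]
tcp_rot: [0.406, 3.114, -0.037]
ft_force: [-5.9, -1.0, 5.9]
finger_gap: 0.18
t 28.25 tcp r,th 0.0453 -122.91 grip r,th 0.0447 -123.32 tilt [-0.0025 -0.0234] z 0.09 F [-5.9 -1.   5.9] gap 0.18
[[6.7, -4.0, 0, 0], [7.4, -2.5, 0, 0], [7.8, -1.1, 0, 0], [7.8, 0.2, 0, 0], [7.7, 1.6, 0, 0], [7.3, 2.9, 0, 0], [6.7, 4.1, 0, 0], [5.9, 5.2, 0, 0], [4.9, 6.2, 0, 0]]
```

```bash
python3 -m crank '[[6.7,-4,0,0],[7.4,-2.5,0,0],[7.8,-1.1,0,0],[7.8,0.2,0,0],[7.7,1.5,0,0],[7.3,2.7,0,0],[6.8,4,0,0]]'; python3 arc2.py 10 8
```

```text
t: 29.12
tool_pos: [0.527, -0.1831, 0.0901]
tcp_rot: [-0.405, -3.106, 0.04]
ft_force: [-2.9, -3.1, 2.8]
finger_gap: 0.183
t 29.12 tcp r,th 0.0454 -58.33 grip r,th 0.0449 -57.44 tilt [-0.0125 -0.0245] z 0.0901 F [-2.9 -3.1  2.8] gap 0.183
[[6.2, 4.7, 0, 0], [5.3, 5.8, 0, 0], [4.2, 6.6, 0, 0], [3.0, 7.3, 0, 0], [1.7, 7.7, 0, 0], [0.3, 7.8, 0, 0], [-1.0, 7.8, 0, 0], [-2.4, 7.5, 0, 0]]
```

```bash
cat /dev/null; python3 -c "
from h import *
w=snap('wrist','w19.png')"
```

```text
(no output)
```

View pics/w19.png

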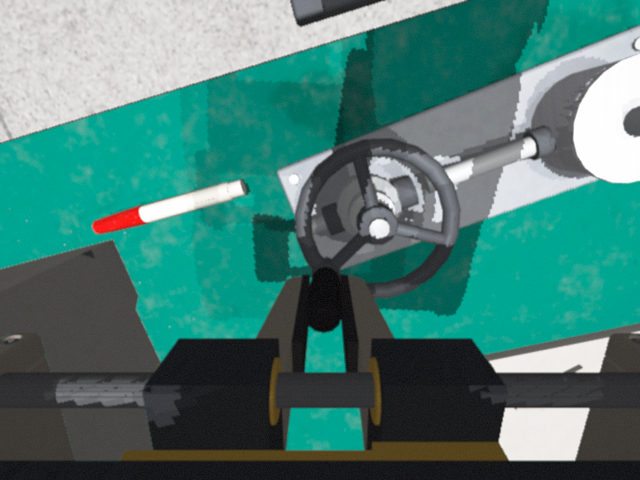

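The handle at about (325,300) is held and the wheel follows; the cover on the right is unchanged. Continuing.

```bash
python3 -m crank '[[6.2,4.7,0,0],[5.3,5.8,0,0],[4.3,6.6,0,0],[3,7.2,0,0],[1.9,7.6,0,0],[0.6,7.8,0,0],[-0.6,7.8,0,0],[-2,7.6,0,0]]'; python3 arc2.py 10 8
```

```text
t: 30.18
tool_pos: [0.5435, -0.1252, 0.09]
tcp_rot: [-0.4, -3.098, 0.045]
ft_force: [-8.2, -7.8, 6.8]
finger_gap: 0.184
t 30.18 tcp r,th 0.0447 25.64 grip r,th 0.0456 26.2 tilt [-0.0206 -0.0264] z 0.09 F [-8.2 -7.8  6.8] gap 0.184
[[-4.6, 6.4, 0, 0], [-5.2, 5.9, 0, 0], [-6.1, 4.9, 0, 0], [-6.9, 3.8, 0, 0], [-7.4, 2.5, 0, 0], [-7.8, 1.2, 0, 0], [-7.8, -0.2, 0, 0], [-7.7, -1.5, 0, 0]]
```

```bash
python3 -m crank '[[-4.2,6.5,0,0],[-5.2,5.9,0,0],[-6.1,4.9,0,0],[-6.9,3.8,0,0],[-7.4,2.5,0,0],[-7.8,1.2,0,0],[-7.8,-0.2,0,0],[-7.7,-1.5,0,0]]'; python3 arc2.py 10 8
```

```text
t: 31.18
tool_pos: [0.4966, -0.1008, 0.0901]
tcp_rot: [-0.398, -3.114, 0.048]
ft_force: [3.4, 3.2, -2.8]
finger_gap: 0.179
t 31.18 tcp r,th 0.0442 98.56 grip r,th 0.0451 98.18 tilt [-0.0056 -0.0301] z 0.0901 F [ 3.4  3.2 -2.8] gap 0.179
[[-7.6, -1.9, 0, 0], [-7.2, -3.1, 0, 0], [-6.6, -4.3, 0, 0], [-5.7, -5.4, 0, 0], [-4.7, -6.3, 0, 0], [-3.5, -7.0, 0, 0], [-2.3, -7.5, 0, 0], [-0.9, -7.8, 0, 0]]
```

```bash
python3 -m crank '[[-7.6,-1.9,0,0],[-7.2,-3.1,0,0],[-6.6,-4.3,0,0],[-5.7,-5.4,0,0],[-4.7,-6.3,0,0],[-3.5,-7,0,0],[-2.3,-7.5,0,0],[-0.9,-7.8,0,0]]'; python3 arc2.py 10 8
```

```text
t: 32.17
tool_pos: [0.4581, -0.1444, 0.0901]
tcp_rot: [0.401, 3.111, -0.042]
ft_force: [7.1, 3.4, -7.0]
finger_gap: 0.178
t 32.17 tcp r,th 0.0451 179.82 grip r,th 0.0451 178.78 tilt [ 0.0014 -0.0272] z 0.0901 F [ 7.1  3.4 -7. ] gap 0.178
[[0.6, -7.8, 0, 0], [1.9, -7.6, 0, 0], [3.2, -7.2, 0, 0], [4.4, -6.5, 0, 0], [5.4, -5.7, 0, 0], [6.3, -4.6, 0, 0], [7.0, -3.5, 0, 0], [7.5, -2.2, 0, 0]]
```

```bash
python3 -m crank '[[0.6,-7.8,0,0],[1.9,-7.6,0,0],[3.2,-7.2,0,0],[4.3,-6.5,0,0],[5.3,-5.7,0,0],[6.2,-4.6,0,0],[6.9,-3.6,0,0],[7.4,-2.5,0,0]]'; python3 arc2.py 10 8
```

```text
t: 33.17
tool_pos: [0.4867, -0.1868, 0.0901]
tcp_rot: [-0.407, -3.106, 0.027]
ft_force: [-3.9, 0.1, 5.8]
finger_gap: 0.183
t 33.17 tcp r,th 0.0454 -111.33 grip r,th 0.0448 -111.16 tilt [-0.0109 -0.0162] z 0.0901 F [-3.9  0.1  5.8] gap 0.183
[[7.5, -2.4, 0, 0], [7.8, -0.8, 0, 0], [7.8, 0.5, 0, 0], [7.6, 1.9, 0, 0], [7.2, 3.2, 0, 0], [6.5, 4.4, 0, 0], [5.7, 5.4, 0, 0], [4.6, 6.3, 0, 0]]
```

```bash
python3 -m crank '[[7.5,-2.2,0,0],[7.8,-0.8,0,0],[7.8,0.5,0,0],[7.6,1.8,0,0],[7.2,3,0,0],[6.6,4.2,0,0],[5.8,5.2,0,0],[4.8,6.1,0,0]]'; python3 arc2.py 10 8
```

```text
t: 34.17
tool_pos: [0.5402, -0.1701, 0.0901]
tcp_rot: [-0.406, -3.099, 0.032]
ft_force: [-2.6, -2.9, 2.9]
finger_gap: 0.178
t 34.17 tcp r,th 0.045 -34.72 grip r,th 0.0452 -33.75 tilt [-0.0189 -0.018 ] z 0.0901 F [-2.6 -2.9  2.9] gap 0.178
[[3.6, 7.0, 0, 0], [2.5, 7.4, 0, 0], [1.2, 7.8, 0, 0], [-0.2, 7.8, 0, 0], [-1.5, 7.7, 0, 0], [-2.8, 7.3, 0, 0], [-4.1, 6.7, 0, 0], [-5.2, 5.9, 0, 0]]
```

```bash
python3 -m crank '[[3.6,7,0,0],[2.5,7.4,0,0],[1.2,7.8,0,0],[-0.2,7.8,0,0],[-1.5,7.7,0,0],[-2.8,7.3,0,0],[-4.1,6.7,0,0],[-5.2,5.9,0,0]]'; python3 arc2.py 10 8
```

```text
t: 35.17
tool_pos: [0.5319, -0.1104, 0.09]
tcp_rot: [-0.401, -3.096, 0.039]
ft_force: [-3.5, -10.4, 0.7]
finger_gap: 0.181
t 35.17 tcp r,th 0.0446 49.92 grip r,th 0.0455 49.82 tilt [-0.0225 -0.0225] z 0.09 F [ -3.5 -10.4   0.7] gap 0.181
[[-6.8, 4.1, 0, 0], [-7.1, 3.3, 0, 0], [-7.6, 2.1, 0, 0], [-7.8, 0.7, 0, 0], [-7.8, -0.7, 0, 0], [-7.6, -2.0, 0, 0], [-7.1, -3.3, 0, 0], [-6.4, -4.5, 0, 0]]
```

```bash
python3 -m crank '[[-6.6,4.1,0,0],[-7.1,3.3,0,0],[-7.6,2.1,0,0],[-7.8,0.7,0,0],[-7.8,-0.7,0,0],[-7.6,-2,0,0],[-7.1,-3.3,0,0],[-6.4,-4.5,0,0]]'; python3 arc2.py 8 8
```

```text
t: 36.17
tool_pos: [0.4783, -0.1075, 0.0901]
tcp_rot: [-0.402, -3.11, 0.035]
ft_force: [2.6, 4.1, -1.8]
finger_gap: 0.181
t 36.17 tcp r,th 0.0446 123.98 grip r,th 0.045 123.25 tilt [-0.0086 -0.0214] z 0.0901 F [ 2.6  4.1 -1.8] gap 0.181
[[-5.0, -3.8, 0, 0], [-4.4, -4.5, 0, 0], [-3.8, -5.0, 0, 0], [-3.0, -5.5, 0, 0], [-2.2, -5.9, 0, 0], [-1.4, -6.1, 0, 0], [-0.5, -6.3, 0, 0], [0.4, -6.3, 0, 0]]
```

```bash
python3 -m crank '[[-5,-3.8,0,0],[-4.4,-4.5,0,0],[-3.8,-5,0,0],[-3,-5.5,0,0],[-2.2,-5.9,0,0],[-1.4,-6.1,0,0]]'; python3 arc2.py 3 4
```

```text
t: 36.92
tool_pos: [0.4583, -0.1398, 0.0902]
tcp_rot: [-0.404, -3.112, 0.033]
ft_force: [6.1, 3.4, -6.5]
finger_gap: 0.181
t 36.92 tcp r,th 0.0452 173.96 grip r,th 0.0451 173.17 tilt [-0.0057 -0.0204] z 0.0902 F [ 6.1  3.4 -6.5] gap 0.181
[[-0.2, -2.4, 0, 0], [-0.1, -2.4, 0, 0], [0.0, -2.4, 0, 0], [0.2, -2.4, 0, 0]]
```

```bash
python3 -m crank '[[-0.2,-2.4,0,0],[-0.1,-2.4,0,0],[0,-2.4,0,0],[0,0,0,0]]'; python3 arc2.py 1 3
```

```text
t: 37.42
tool_pos: [0.4581, -0.1477, 0.0901]
tcp_rot: [-0.408, -3.113, 0.03]
ft_force: [4.3, 3.1, -3.0]
finger_gap: 0.187
t 37.42 tcp r,th 0.0452 -175.97 grip r,th 0.045 -176.67 tilt [-0.0048 -0.0187] z 0.0901 F [ 4.3  3.1 -3. ] gap 0.187
[[0.1, -0.8, 0, 0], [0.1, -0.8, 0, 0], [0.1, -0.8, 0, 0]]
```

```bash
python3 -m crank '[[0.1,-1,0,0],[0.1,-0.8,0,0],[0,0,0,0],[0,0,0,0]]'; python3 arc2.py; python3 - <<'E'
from h import *
for n in('wrist','side'): snap(n,n[0]+'20.png')
s=load('s20');cv2.imwrite('pics/s20c.png',cv2.resize(s['frame'][180:350,220:390,::-1],None,fx=3.5,fy=3.5,interpolation=2))
E
```

```text
t: 37.92
tool_pos: [0.4583, -0.1494, 0.0901]
tcp_rot: [-0.41, -3.112, 0.027]
ft_force: [4.5, 4.2, -3.8]
finger_gap: 0.184
t 37.92 tcp r,th 0.0452 -173.72 grip r,th 0.045 -174.33 tilt [-0.0044 -0.0166] z 0.0901 F [ 4.5  4.2 -3.8] gap 0.184
```

View pics/w20.png

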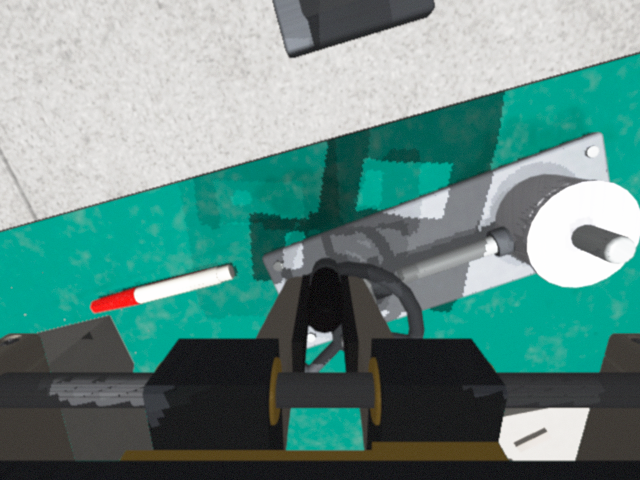

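View pics/s20c.png

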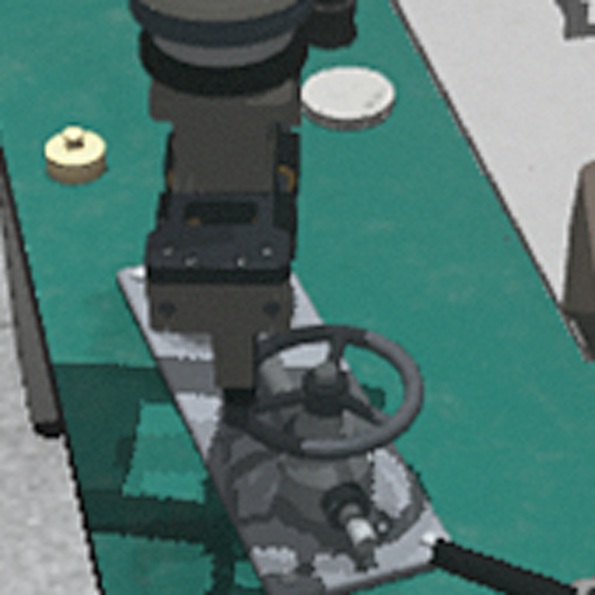

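The wrist view shows the handle at about (325,300) gripped and lying toward the chamber's -x. The cover is flat on the pot at about (583,233), and the pen and disc are in place. One last steadiness check, then hand in.

```bash
python3 -m crank '[[0,0,0,0],[0,0,0,0]]'; python3 arc2.py; python3 - <<'E'
from h import *
a=load('t15')['frame'];b=load('top0')['frame'];c=snap('top','t21.png')['frame']
for n,(u,v) in dict(weight=(256,307),disc=(244,221),loupe=(202,217),spot=(164,226),v=(483,188),marker=(495,283)).items():
    A=b[v-14:v+14,u-20:u+20].astype(int);B=c[v-14:v+14,u-20:u+20].astype(int);print(n,np.abs(A-B).mean().round(1))
E
```

```text
t: 38.28
tool_pos: [0.4583, -0.1494, 0.0901]
tcp_rot: [-0.411, -3.112, 0.025]
ft_force: [4.3, 3.8, -3.6]
finger_gap: 0.182
t 38.27 tcp r,th 0.0452 -173.74 grip r,th 0.045 -174.32 tilt [-0.0042 -0.0157] z 0.0901 F [ 4.3  3.8 -3.6] gap 0.182
weight 1.5
disc 1.3
loupe 2.1
spot 1.5
v 1.9
marker 56.5
```

View pics/t21.png

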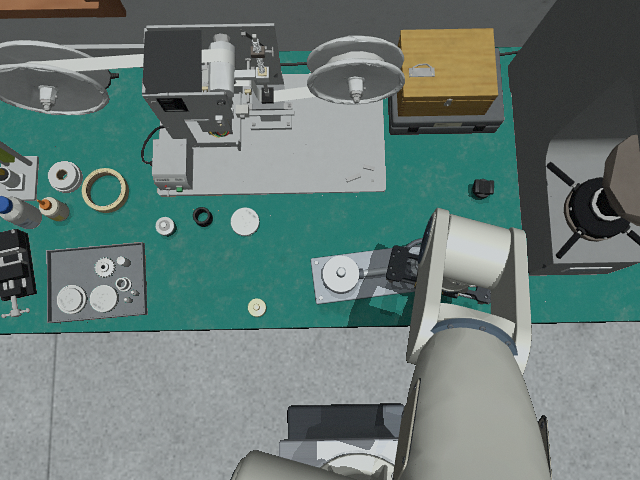

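The top view shows the cover centred on the pot at (341,272) and everything visible unchanged. The arm hides the pen, so I'll check that through the wrist view and then sign off.

```bash
python3 - <<'E'
from h import *
print(ray(load('w15'),207,192,.008),ray(load('w20'),235,271,.008),ray(load('w15'),84,228,.008),ray(load('w20'),95,306,.008))
job.sign_off()
E
```

```text
[ 0.46754307 -0.23565377  0.008     ] [ 0.46732261 -0.23508431  0.008     ] [ 0.46798978 -0.37284724  0.008     ] [ 0.4674613  -0.37231377  0.008     ]
the job is handed in; nothing more can be done
```

The job is done and handed in at about 38 s. The cover is on the pot and let go. The valve was closed to its stop and then opened by two full turns, and the handle is still gripped.

**Cover:** My first grip closed too high and slipped off the knob, because the fingertips sit about 20 mm above the reported tool point. The cover stayed upright on the bench and nothing was dropped. The second, lower grip held. The cover met the rim within 1 mm of the expected height, held against a push of about 60 N, and looks level in the side, wrist and top pictures.

**Valve:** The handwheel met its stop at a handle angle of about -174°, matching the chamber's measured direction, and held against a push of about 29 N. After two turns counter-clockwise the handle reads -174.3° against a stop reading of -174.0° on light contact and -175.0° under the hard push. I put the error at about 1° or less. The grip was steady, with only the drag of about 4 to 6 N on the wrist.

**Bystanders:** Five of the six look unchanged in the top view compared with the start. The arm hides the pen there. Two wrist views, taken before gripping the handle and at the end, agree on its position to within 1 mm.

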